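Clear the shaker, load the powder jars and start a run

ROBOT

A 6-joint arm with a two-finger parallel gripper is mounted at the origin on a cart in front of the work surface, level with it; the furniture and walls round the work are solid. World frame = base frame: x ahead of the robot, y to its left, z up, the work surface at z = 0. Lengths are in mm, angles in rad, forces in N, time in s.
With the tool pointing down it reaches from about 325 to 1000 mm from the base axis. Payload 5.1 kg.
Tool frame: the origin (TCP) lies at the centre of the arm's flange, where the gripper is bolted on; the fingertips stand 173 mm ahead of it and the grasp point (between the pads) lies pinch_z ahead of it (pinch_z is the distance from the TCP to the grasp point, in mm); z points along the fingers, y is the line along which they close (so a half turn about z gives the same grasp; the last joint's range is limited). The gripper opens to 85 mm and grips with 20 to 120 N. Pads are 22 mm wide; open, the fingers measure 114 mm over their backs; the gripper's body (76 mm by 85 mm) begins 54 mm behind the grasp point. The pads swing forward as they close: fully open they stand 13 mm farther back than shut.
Start: joints at [1.052, 0.124, 1.65, -0, 1.367, -0.083], TCP at [274.407, 589.226, 404.722] pointing down, gripper open.
Joint ranges: [-2.61, 2.61], [-1.02, 2.33], [0.03, 2.71], [-1.35, 4.49], [0.32, 2.68], [-2.91, 2.91]. Speed limits (rad/s): [2.57, 2.57, 3.14, 3.14, 3.14, 3.14].

INTERFACE

Orientations are given as [roll, pitch, yaw] about the fixed x, y, z axes, in that order (R = Rz(yaw) Ry(pitch) Rx(roll)).
In Python, from rig import get_state, camera, close_job, regions_of, pinch_z gives the robot as it stands.
- The arm moves only by the tool drive_tool, never from a script. Its argument "commands" is a list of rows, each a list of 6 numbers: the shift along the tool's x, y, z in cm, then the turn, a rotation vector about the tool's x, y, z in rad. In form: [[tx, ty, tz, ax, ay, az], ...]. A call has 1 to 8 rows; each row is the pose to reach, as a shift and turn from the pose commanded when the call began, along the tool's axes at that moment; what a row does not reach only later rows make up. A row lasts 1/12 s, in which the tool goes at most 41.7 mm and 7.16 degrees, less where a joint would pass 70% of its speed; a pose out of reach is approached as far as the arm can. A call with a gripper value outside its range is refused whole. "claw" is the opening, from -1 (shut) to 1 (fully open), set as the call begins (left out, the last holds). The fingers move at their own pace and stop on an object; "grip_force" is the grip in N (left out, the last holds). Time passes only in rows, so rows that repeat a pose let the fingers close. It gives the time, the measured TCP pose, the force, the opening and the grip force at its end, in the units of the state.
- get_state(): the state, without advancing time (a new reading comes with each control period).
- camera(name): name is "scene" or "top"; returns a dict with "pixels" (384x512x3 uint8, blue, green, red), "fx", "fy", "cx", "cy" (pixels), "R" (3x3) and "t" (3): a world point X has camera coordinates R X + t. Camera axes: x right, y down, z forward; pixel columns grow to the right and rows downward; lengths in mm; the calibration is good to about 2 mm. A picture is of the moment at which its call begins. There is no depth.
- close_job(): hands the job in; it is judged then, once.
Trained networks look in a picture, given as the dict that the camera call returned (one of the last four; its "shot" number tells which), for a name from the list of things; names that differ only in an ending like _2 or _b are one class to them, and where a whole thing is asked for, a point or a joint stands for the part that bears it (a point fixed in the world has none). Each returns a list of dicts, best first, with "confidence" (0 to 1); they miss things now and then, are a little off and sometimes report something else, mostly with a low value. They report only what shows in the picture. A call takes as long as a camera call. They do not tell look-alikes from the thing itself.
- regions_of(picture, target): "pixels" (384x512 bool, what is visible of it) and "extent" ([left, top, right, bottom] in pixels, round what is visible of it).
The state is a dict: "t": time; "qpos": joint angles; "qd": joint speeds; "effort": joint torques, N m; "tool_pos": TCP position; "tcp_rot": TCP orientation; "wrist_force": force on the tool from outside, world axes, zero at the start; "moment": the same for the moment, N m; "opening": finger opening in mm; "grasp_force": force on a finger pad.
Only numpy, scipy, OpenCV 4.12 (cv2) and the standard library are available. Lean on these libraries where they do the work, as an engineer would, in place of code of your own. Each camera call takes 0.05 s, during which the arm holds its last target. There are 200 camera calls.

TASK

Take whatever is standing on the closed hood of the bench shaker and set it upright on the green mat, then fold the stiff hood back by its red tab until it stands upright. Stand every jar from the cork board upright inside the shaker's tray, fold the hood fully shut, and only then twist the black start knob clockwise to its stop and let it spring back. Leave the other things on the bench where they are, and finish with the cleared things still on the mat and the hood shut.

Things in the scene. Friction and masses are not known exactly. Their poses are not given: they have to be found in the camera images.
- tray_in (a point): Centre of the inner floor of the shaker's tray (fixed machine, 200 mm deep in x, 376 mm wide; the frame's axes are the machine's: x away from its front, y to its left, z up). The floor is 20 mm above the bench, free inside 168 mm (x) by 248 mm (y), with a 6 mm thick aluminium lip round it that rises 18 mm over the floor. A console 98 mm wide, 45 mm high over the bench, stands on the right (-y) of the tray, from y -139 to -237 mm.
- hood_hinge (a point): Middle of the hood's hinge line, at the rear of the tray, 97 mm behind (+x of) the tray centre and 18 mm above the tray floor; the hinge runs along the machine's y. Same axes as tray_in.
- hood (a joint): Angle of the hood in rad: 0 shut, 1.57 upright, 1.92 stop. White hood with a clear top, 194 mm deep, 268 mm wide, 60 mm high above the hinge line (its top is 98 mm above the bench when shut). Stiff hinge: it stays at any angle; it takes about 2 to 5 N at the tab to move. Upright, it stands wholly behind the hinge line.
- hood_tab (a point): Grip point of the red pull tab on the front of the hood: a block 24 mm wide (along the hinge) and 14 mm thick that sticks out 40 mm from the front wall; the point is 24 mm out from that wall, 218 mm in front of the hinge line and 30 mm above it when shut. Pinched by its two sides (along the hinge) it pivots between the finger pads as the hood swings. The frame turns with the hood.
- start_knob (a joint): Angle of the start knob in rad, clockwise from above: 0 at rest, 1.2 at the stop. A spring drives it back to 0 when let go (about 0.11 N m at the stop). It is free to turn at any time.
- knob_grip (a point): On the vertical axis of the start knob, 72 mm above the bench: the knob is a black upright bar 12 mm thick (point x), 40 mm long (point y), reaching from 14 mm below this point to 12 mm above it; the frame turns with the knob. The console's top lies 27 mm below this point; the side wall of the shut hood is 60 mm to its left.
- mat_top (a point): Centre of the top of the fixed green parking mat, left of the shaker: 250 mm (its x) by 150 mm (its y), 3 mm thick. Cleared things stand on it.
- bench_block_c (a point): Centre of a black rubber bench block, 44 (x) x 66 (y) x 22 mm; absent in some runs. If present it starts on the hood.
- mortar_small_c (a point): Point on the axis, 12 mm above the foot, of a brown octagonal agate mortar, 60 mm across (flats across its x and its y axis and every 45 degrees), rim 24 mm high (a fixed pestle rises to 30 mm); absent in some runs. If present it starts on the hood.
- loupe_c (a point): Centre of a black eye loupe standing up, round, 34 mm across, 30 mm high; absent in some runs. If present it starts on the hood.
- enamel_jar_1_c (a point): Point on the axis, 29 mm above the foot, of a clear jar with reddish-brown powder and a fixed white lid: 58 mm high, 42 mm across the lid (the lid is the top 15 mm), the body narrower; absent in some runs. Starts upright on the cork board (4 mm thick) right of the shaker.
- enamel_jar_2_c (a point): Point on the axis, 29 mm above the foot, of a clear jar with violet powder and a fixed white lid: 58 mm high, 42 mm across the lid (the lid is the top 15 mm), the body narrower; absent in some runs. Starts upright on the cork board (4 mm thick) right of the shaker.
- sample_jar_1_c (a point): Point on the axis, 29 mm above the foot, of a clear jar with blue-violet powder and a fixed white lid: 58 mm high, 46 mm across the lid (the lid is the top 15 mm), the body narrower; absent in some runs. Starts upright on the cork board (4 mm thick) right of the shaker.
- swab_cup: Bystander, to be left alone: beaker of cotton swabs, 42 x 42 x 69 mm, origin under its centre.
- puffer: Bystander, to be left alone: orange rubber air puffer, 42 x 88 x 42 mm.
- pliers: Bystander, to be left alone: black-handled end cutters, 31 x 89 x 9 mm.
Things that resemble listed ones, but are neither listed nor needed, are in the scene too. Leave any blue or orange look-alike of the part that bears loupe_c alone.

How it is judged (in metres and radians):
On the way, in this order (a step that is already met when the one before it is completed fails the run):
1. everything that stood on the hood stands on the green mat, hood still shut (x of bench_block_c in the frame of mat_top between -0.12 and 0.12 m and y of bench_block_c in the frame of mat_top between -0.07 and 0.07 m and z of bench_block_c in the frame of mat_top below 0.019 m and angle between each of bench_block_c, mortar_small_c, loupe_c's own z axis and vertical below 0.15 rad and x of mortar_small_c in the frame of mat_top between -0.12 and 0.12 m and y of mortar_small_c in the frame of mat_top between -0.07 and 0.07 m and z of mortar_small_c in the frame of mat_top below 0.02 m and x of loupe_c in the frame of mat_top between -0.12 and 0.12 m and y of loupe_c in the frame of mat_top between -0.07 and 0.07 m and z of loupe_c in the frame of mat_top below 0.023 m and value of joint hood below 0.15 rad), for 0.3 s.
2. the hood stands upright, to about 12 degrees (value of joint hood between 1.36 and 1.8 rad), for 0.3 s.
3. every jar stands upright in the tray, with the hood still open (x of enamel_jar_1_c in the frame of tray_in between -0.075 and 0.075 m and y of enamel_jar_1_c in the frame of tray_in between -0.115 and 0.115 m and z of enamel_jar_1_c in the frame of tray_in between 0.02 and 0.037 m and angle between each of enamel_jar_1_c, enamel_jar_2_c, sample_jar_1_c's own z axis and vertical below 0.12 rad and x of enamel_jar_2_c in the frame of tray_in between -0.075 and 0.075 m and y of enamel_jar_2_c in the frame of tray_in between -0.115 and 0.115 m and z of enamel_jar_2_c in the frame of tray_in between 0.02 and 0.037 m and x of sample_jar_1_c in the frame of tray_in between -0.075 and 0.075 m and y of sample_jar_1_c in the frame of tray_in between -0.115 and 0.115 m and z of sample_jar_1_c in the frame of tray_in between 0.02 and 0.037 m and value of joint hood above 1 rad), for 0.3 s.
4. the hood is shut (x of enamel_jar_1_c in the frame of tray_in between -0.075 and 0.075 m and y of enamel_jar_1_c in the frame of tray_in between -0.115 and 0.115 m and z of enamel_jar_1_c in the frame of tray_in between 0.02 and 0.037 m and angle between each of enamel_jar_1_c, enamel_jar_2_c, sample_jar_1_c's own z axis and vertical below 0.12 rad and x of enamel_jar_2_c in the frame of tray_in between -0.075 and 0.075 m and y of enamel_jar_2_c in the frame of tray_in between -0.115 and 0.115 m and z of enamel_jar_2_c in the frame of tray_in between 0.02 and 0.037 m and x of sample_jar_1_c in the frame of tray_in between -0.075 and 0.075 m and y of sample_jar_1_c in the frame of tray_in between -0.115 and 0.115 m and z of sample_jar_1_c in the frame of tray_in between 0.02 and 0.037 m and value of joint hood below 0.04 rad), for 0.3 s.
5. the start knob is turned to its stop with the hood shut (value of joint start_knob above 1.08 rad and value of joint hood below 0.05 rad), for 0.1 s.
6. the start knob has sprung back (value of joint start_knob below 0.1 rad), for 0.2 s.
At the end, for the whole second after the job is handed in: The cleared things stand upright on the green mat (centres within the mat), every jar stands upright in the tray, the hood is shut (within 0.05 rad) and the start knob is back at rest (within 0.1 rad) (x of bench_block_c in the frame of mat_top between -0.12 and 0.12 m and y of bench_block_c in the frame of mat_top between -0.07 and 0.07 m and z of bench_block_c in the frame of mat_top below 0.019 m and angle between each of bench_block_c, mortar_small_c, loupe_c's own z axis and vertical below 0.15 rad and x of mortar_small_c in the frame of mat_top between -0.12 and 0.12 m and y of mortar_small_c in the frame of mat_top between -0.07 and 0.07 m and z of mortar_small_c in the frame of mat_top below 0.02 m and x of loupe_c in the frame of mat_top between -0.12 and 0.12 m and y of loupe_c in the frame of mat_top between -0.07 and 0.07 m and z of loupe_c in the frame of mat_top below 0.023 m and x of enamel_jar_1_c in the frame of tray_in between -0.075 and 0.075 m and y of enamel_jar_1_c in the frame of tray_in between -0.115 and 0.115 m and z of enamel_jar_1_c in the frame of tray_in between 0.02 and 0.037 m and angle between each of enamel_jar_1_c, enamel_jar_2_c, sample_jar_1_c's own z axis and vertical below 0.12 rad and x of enamel_jar_2_c in the frame of tray_in between -0.075 and 0.075 m and y of enamel_jar_2_c in the frame of tray_in between -0.115 and 0.115 m and z of enamel_jar_2_c in the frame of tray_in between 0.02 and 0.037 m and x of sample_jar_1_c in the frame of tray_in between -0.075 and 0.075 m and y of sample_jar_1_c in the frame of tray_in between -0.115 and 0.115 m and z of sample_jar_1_c in the frame of tray_in between 0.02 and 0.037 m and value of joint hood below 0.05 rad and value of joint start_knob below 0.1 rad); the robot touches nothing.
It fails at once if the start knob is twisted before the hood is shut (value of joint start_knob above 0.8 rad and value of joint hood above 0.2 rad).
It fails at once if a bystander is moved more than 4 cm (distance of any of swab_cup, puffer, pliers from where it was at the start of the episode above 0.04 m).
Of bench_block, mortar_small, loupe only 1 to 2 are there at a start; the rules pass over those that are not, and their reading is None.
Of enamel_jar_1, enamel_jar_2, sample_jar_1 only 2 to 3 are there at a start; the rules pass over those that are not, and their reading is None.
At some moment in a run one of bench_block, mortar_small, loupe may be knocked a few centimetres aside while the robot is not near it.
It also fails if it takes over 210 s, if anything falls off the work surface, if the arm or the gripper's body presses on something with over 40 N, if the wrist force passes 120 N, or if a joint passes its speed limit or range.

## Working session

There is one attempt and no reset: what is moved stays moved. The work goes in short steps, Python scripts to look and compute and a tool call to move; the robot and the scene stay as the last step left them, time stands still between calls to the robot, and variables do not carry over. Pictures are saved under pics/ and viewed, at most 14 in all, crops included, and the job is handed in when it is done.

Besides the shell and the picture viewer there is one more tool, called after "Call:" as name([rows], argument=value, ...), one row to a line, values as JSON. drive_tool: Moves the arm, as the interface text tells. Its arguments: {"type":"object","properties":{"commands":{"type":"array","items":{"type":"array","items":{"type":"number"}}},"claw":{"type":"number"},"grip_force":{"type":"number"}},"required":["commands"]}

```bash
ls; mkdir -p pics
python3 - <<'E'
from rig import *
import cv2,numpy as np
print(get_state(),pinch_z)
for n in("scene","top"):
    c=camera(n);cv2.imwrite(f"pics/{n}0.png",c["pixels"]);print(n,c["fx"],c["fy"],c["cx"],c["cy"],c["R"],c["t"])
E
```

```text
pics
{'t': 0.0, 'qpos': array([ 1.05243887e+00,  1.24554703e-01,  1.65169654e+00,  7.56767707e-07,
        1.36749218e+00, -8.25637537e-02]), 'qd': array([-0.00188125, -0.0017423 , -0.00014856, -0.00083188, -0.00016249,
        0.00077112]), 'effort': array([-2.54585548e-04, -4.23623300e+01, -3.65452015e+01, -1.22716997e-04,
        6.70347727e-03,  2.75356655e-06]), 'tool_pos': array([274.26680157, 589.03059657, 403.40719501]), 'tcp_rot': array([-3.13944927e+00, -1.78112118e-04,  2.70579861e+00]), 'wrist_force': array([0.00476654, 0.73436956, 0.22477957]), 'moment': array([-0.00174196, -0.02222392, -0.01535535]), 'grasp_force': 0.0, 'opening': 85.13192041525474} 154.70000000000002
scene 346.7242790840923 346.7242790840923 253.28307264529914 191.31185560007427 [[ 0.7928219  -0.6093669  -0.0102674 ]
 [-0.38356484 -0.48580662 -0.78541068]
 [ 0.47361531  0.626629   -0.61888984]] [-432.95847182  311.57173245  741.04617661]
top 408.6197793888743 408.6197793888743 262.45447063351224 201.41337411105934 [[-0.0205949  -0.99975056  0.00864154]
 [-0.991064    0.0192751  -0.13198722]
 [ 0.13178773 -0.01128258 -0.99121375]] [  12.26687437  552.80077289 1306.5746634 ]
```

View pics/scene0.png

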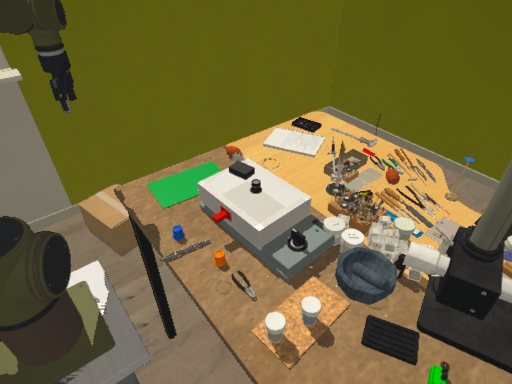

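View pics/top0.png

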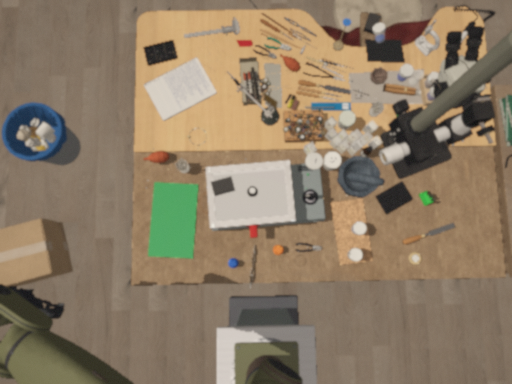

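The top view shows the block at (223,185), the black loupe at (252,191), jars at (360,228) and (356,255), and the red tab at (254,231). The knob is at (310,197) and the mat at (174,220).

```bash
cat > h.py <<'E'
from rig import *
import cv2,numpy as np
def ray(c,uv):
    R=np.array(c["R"]);t=np.array(c["t"])
    return -R.T@t, R.T@np.array([(uv[0]-c["cx"])/c["fx"],(uv[1]-c["cy"])/c["fy"],1])
def pz(c,uv,z):
    o,d=ray(c,uv);return (o+d*(z-o[2])/d[2])[:2]
def proj(c,X):
    p=np.array(c["R"])@np.array(X,float)+np.array(c["t"])
    return np.array([c["fx"]*p[0]/p[2]+c["cx"],c["fy"]*p[1]/p[2]+c["cy"]])
def tri(c1,u1,c2,u2):
    o1,d1=ray(c1,u1);o2,d2=ray(c2,u2)
    s=np.linalg.lstsq(np.stack([d1,-d2],1),o2-o1,rcond=None)[0]
    a,b=o1+d1*s[0],o2+d2*s[1];return (a+b)/2,np.linalg.norm(a-b)
def reg(c,n,k=None):
    out=[]
    for r in regions_of(c,n):
        m=r["pixels"].astype(np.uint8);ys,xs=np.nonzero(m)
        if len(xs)<4: continue
        cnt=max(cv2.findContours(m,0,2)[0],key=len)
        out.append((round(r["confidence"],2),(xs.mean(),ys.mean()),r["extent"],cv2.minAreaRect(np.stack([xs,ys],1).astype(np.float32)),len(xs)))
    return out[:k]
E
python3 - <<'E'
from h import *
np.set_printoptions(precision=1,suppress=True)
s=camera("scene");t=camera("top")
Z=dict(bench_block_c=120,mortar_small_c=122,loupe_c=128,enamel_jar_1_c=62,sample_jar_1_c=62,hood=98,hood_tab=75,start_knob=84,puffer=20,pliers=5,swab_cup=60)
for n in Z:
  for nm,c in(("top",t),("scene",s)):
    for r in reg(c,n,4):
        if r[0]>.2: print(n,nm,r[0],np.round(r[1],1),r[2],"area",r[4],"rect",np.round(r[3][0],1),np.round(r[3][1],1),round(r[3][2]),"xy",pz(c,r[1],Z[n]))
# green mat
hsv=cv2.cvtColor(t["pixels"],cv2.COLOR_BGR2HSV)
m=cv2.inRange(hsv,(45,120,50),(75,255,255));m[:, :140]=0;m[:,205:]=0
q=cv2.boxPoints(cv2.minAreaRect(cv2.findNonZero(m)));print("mat",q,[pz(t,x,3) for x in q])
cv2.imwrite("pics/tc.png",cv2.resize(t["pixels"][145:285,140:390],None,fx=3.2,fy=3.2,interpolation=cv2.INTER_CUBIC))
E
```

```text
bench_block_c top 0.58 [251.4 195.6] [204.3, 161.9, 292.1, 238.2] area 5050 rect [250.2 199.9] [74.8 86.1] 86 xy [560.5  35.8]
bench_block_c top 0.53 [223.2 185.9] [210.9, 177.0, 239.3, 194.5] area 349 rect [223.3 186. ] [15.8 22.9] 74 xy [592.5 122.5]
bench_block_c top 0.45 [157.4 157.1] [143.1, 151.7, 166.2, 164.3] area 245 rect [156. 157.] [12. 24.] 90 xy [687.8 327.1]
bench_block_c scene 0.53 [241.8 170.1] [230.8, 161.9, 254.2, 180.3] area 321 rect [241.6 169.8] [24.1 15.2] 27 xy [589.6 109.5]
loupe_c top 0.55 [232.8 262.5] [230.7, 256.4, 239.5, 265.7] area 80 rect [232.5 262.5] [9. 9.] 90 xy [357.8  95. ]
loupe_c top 0.43 [252.1 191.5] [249.7, 190.4, 258.5, 197.2] area 58 rect [252.  191.5] [7. 8.] 90 xy [572.1  33.3]
loupe_c top 0.24 [158.  156.6] [143.7, 151.4, 168.3, 163.3] area 207 rect [156.  156.5] [11. 24.] 90 xy [687.2 323.1]
loupe_c scene 0.73 [219.8 258.8] [214.8, 249.2, 224.8, 267.3] area 170 rect [220.  258.5] [15. 12.] 90 xy [ 350.5 -139.2]
loupe_c scene 0.66 [177.9 232.9] [173.3, 226.7, 183.4, 241.8] area 128 rect [178.5 232.5] [11. 13.] 0 xy [316.7 -13.9]
enamel_j
[... 1896 characters left out ...]
.4] area 103 rect [232.5 149.5] [11.2 12.1] 63 xy [719.4 354.2]
pliers top 0.48 [315.8 248.1] [311.3, 246.6, 317.6, 249.2] area 12 rect [316. 248.] [4. 2.] 0 xy [ 397.5 -173.1]
pliers scene 0.73 [245.2 286.1] [231.7, 274.2, 258.3, 297.9] area 195 rect [244.4 286.4] [31.1 11.9] 56 xy [ 403.5 -153.8]
swab_cup top 0.72 [182.3 165.5] [174.5, 157.1, 191.3, 173.3] area 144 rect [182.1 165.7] [13.9 12.1] 63 xy [673.2 260.6]
swab_cup scene 0.38 [236.9 157.6] [233.7, 152.1, 244.1, 166.3] area 71 rect [236.8 157.2] [ 7.7 10.2] 74 xy [669.9 251.6]
mat [[149.2 253.9]
 [155.2 181.8]
 [197.1 185.3]
 [191.1 257.4]] [array([389.6, 378.8]), array([631.5, 362.4]), array([616.8, 220.6]), array([375.3, 240.3])]
```

View pics/tc.png

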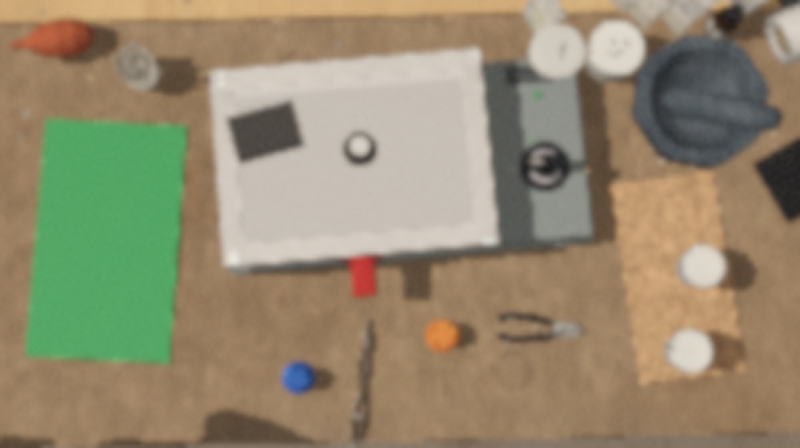

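Run:
```python
from h import *
np.set_printoptions(precision=1,suppress=True)
t=camera("top");s=camera("scene")
f=lambda u,v,z: pz(t,(140+(u+.5)/3.2-.5,145+(v+.5)/3.2-.5),z)
for n,P,z in[("hood",[(212,70),(478,48),(497,240),(225,265)],98),("block",[(230,118),(292,102),(301,143),(240,160)],120),("loupe",[(360,148)],128),("jars",[(703,266),(690,350)],62),("knob",[(545,165)],84),("tab",[(352,257),(374,257),(376,296),(353,296)],75),("mat",[(47,120),(187,126),(170,361),(28,355)],3)]:
    q=np.array([f(*p,z) for p in P]);print(n,q.tolist() if 0 else q,"mean",q.mean(0),[round(float(np.degrees(np.arctan2(*(q[(i+1)%len(q)]-q[i])[::-1]))),1) for i in range(len(q))])
def sc(x0,y0,x1,y1,k,n): cv2.imwrite(n,cv2.resize(s["pixels"][y0:y1,x0:x1],None,fx=k,fy=k,interpolation=cv2.INTER_CUBIC))
sc(190,150,350,280,5,"pics/sc.png")
```

```text
hood [[659.7 178.7]
 [677.1 -85.4]
 [485.4 -98.3]
 [466.3 166.6]] mean [572.1  40.4] [-86.2, -176.1, 94.1, 3.6]
block [[607.  158.6]
 [621.7  98.5]
 [581.2  90.2]
 [565.7 149.1]] mean [593.9 124.1] [-76.3, -168.4, 104.7, 12.9]
loupe [[573.9  33.2]] mean [573.9  33.2] [0.0]
jars [[ 458.3 -307.1]
 [ 375.3 -289.8]] mean [ 416.8 -298.5] [168.3, -11.7]
knob [[ 560.3 -149.6]] mean [ 560.3 -149.6] [0.0]
tab [[473.4  43.7]
 [472.9  21.9]
 [434.4  20.7]
 [434.9  43.4]] mean [453.9  32.4] [-91.1, -178.1, 88.8, 0.5]
mat [[630.2 365.2]
 [621.  217.4]
 [375.  234.9]
 [384.2 381.2]] mean [502.6 299.7] [-93.6, 175.9, 86.4, -3.7]
```

View pics/sc.png

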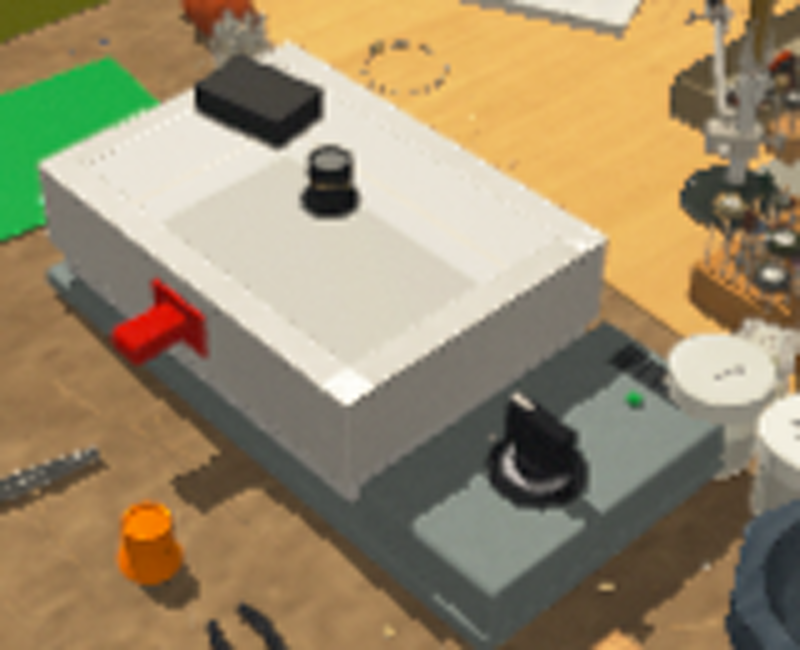

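```bash
cat >> h.py <<'E'
from scipy.spatial.transform import Rotation as Ro
def plan(*wps):
    """wps: (x,y,z TCP mm, yaw rad), tool down; print tool-frame row from the previous pose for each"""
    s=get_state();p=np.array(s["tool_pos"]);R=Ro.from_euler("xyz",s["tcp_rot"])
    print("t",round(s["t"],1),"at",np.round(p,1),"rpy",np.round(s["tcp_rot"],3),"F",np.round(s["wrist_force"],1),"open",round(s["opening"],1),"grip",round(s["grasp_force"],1))
    for w in wps:
        T=Ro.from_euler("xyz",[np.pi,0,w[3]]);d=R.inv().apply(np.array(w[:3])-p)/10;a=(R.inv()*T).as_rotvec()
        print([round(float(v),2) for v in d]+[round(float(v),3) for v in a],"rows>=",round(max(np.linalg.norm(d)/4.17,np.linalg.norm(a)/.125),1))
        p,R=np.array(w[:3]),T
E
python3 -c "
from h import *
plan((434,356,400,2.25),(594,124,340,1.803),(594,124,275,1.803))"
```

```text
t 1.4 at [274.4 589.2 404.7] rpy [-3.142  0.     2.706] F [-0.6 -0.1 -0.2] open 85.7 grip 0.0
[-24.31, -14.41, 0.47, -0.0, 0.0, 0.456] rows>= 6.8
[-28.1, -2.12, 6.0, 0.0, -0.0, 0.447] rows>= 6.9
[0.0, -0.0, 6.5, 0.0, 0.0, 0.0] rows>= 1.6
```

Call:
drive_tool([
  [-24.3,-14.4,0.5,0,0,0.456],
  [-24.3,-14.4,0.5,0,0,0.456],
  [-24.3,-14.4,0.5,0,0,0.456],
  [-24.3,-14.4,0.5,0,0,0.456],
  [-24.3,-14.4,0.5,0,0,0.456],
  [-24.3,-14.4,0.5,0,0,0.456],
  [-24.3,-14.4,0.5,0,0,0.456],
  [-24.3,-14.4,0.5,0,0,0.456],
], claw=1)

```text
t: 2.07
tool_pos: [436.4, 352.1, 399.8]
tcp_rot: [3.142, 0.002, 2.244]
wrist_force: [-0.6, 0.1, 0.1]
opening: 85.2
grasp_force: 0.0
```

Call:
drive_tool([
  [-28.1,-2.1,6,0,0,0.447],
  [-28.1,-2.1,6,0,0,0.447],
  [-28.1,-2.1,6,0,0,0.447],
  [-28.1,-2.1,6,0,0,0.447],
  [-28.1,-2.1,6,0,0,0.447],
  [-28.1,-2.1,6,0,0,0.447],
  [-28.1,-2.1,6,0,0,0.447],
  [-28.1,-2.1,6,0,0,0.447],
])

```text
t: 2.73
tool_pos: [596.2, 119.8, 337.8]
tcp_rot: [-3.14, 0.002, 1.797]
wrist_force: [-0.5, 0.2, -0.8]
opening: 85.8
grasp_force: 0.0
```

Run:
```python
from h import *
plan((594,124,275,1.803))
s=camera("scene");t=camera("top")
cv2.imwrite("pics/a.png",np.hstack([cv2.resize(s["pixels"][100:250,170:300],(400,460),interpolation=2),cv2.resize(t["pixels"][150:250,190:280],(400,444),interpolation=2)[:460].repeat(1,0) if 0 else cv2.resize(t["pixels"][145:248,190:280],(400,460),interpolation=2)]))
```

```text
t 2.7 at [596.2 119.8 337.8] rpy [-3.140e+00  2.000e-03  1.797e+00] F [-0.5  0.2 -0.8] open 85.8 grip 0.0
[0.47, -0.11, 6.28, -0.002, 0.002, -0.006] rows>= 1.5
```

View pics/a.png

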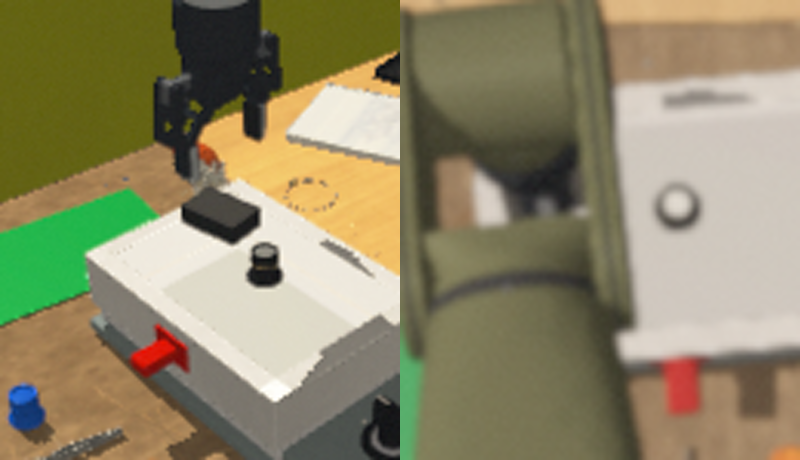

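The gripper hangs above the block, which has not moved, and the loupe is unchanged. I'm descending.

Call:
drive_tool([
  [0.2,0,2,0,0,0],
  [0.4,-0.1,4,0,0,-0.005],
  [0.4,-0.1,5.5,0,0,-0.005],
  [0.4,-0.1,6,0,0,-0.005],
  [0.4,-0.1,6.2,0,0,-0.005],
  [0.4,-0.1,6.2,0,0,-0.005],
])

```text
t: 3.33
tool_pos: [591.9, 128.8, 278.1]
tcp_rot: [3.141, -0.0, 1.809]
wrist_force: [0.4, 0.7, -1.0]
opening: 85.3
grasp_force: 0.0
```

Call:
drive_tool([
  [0,0,0,0,0,0],
  [0,0,0,0,0,0],
])

```text
t: 3.5
tool_pos: [592.6, 128.3, 279.4]
tcp_rot: [3.139, 0.0, 1.808]
wrist_force: [-0.7, 0.4, -0.1]
opening: 85.7
grasp_force: 0.0
```

Run:
```python
from h import *
plan((594,124,274,1.803))
s=camera("scene")
cv2.imwrite("pics/b.png",cv2.resize(s["pixels"][120:220,180:300],(720,600),interpolation=2))
```

```text
t 3.5 at [592.6 128.3 279.4] rpy [3.139 0.    1.808] F [-0.7  0.4 -0.1] open 85.7 grip 0.0
[-0.45, 0.04, 0.54, 0.003, 0.0, 0.005] rows>= 0.2
```

View pics/b.png

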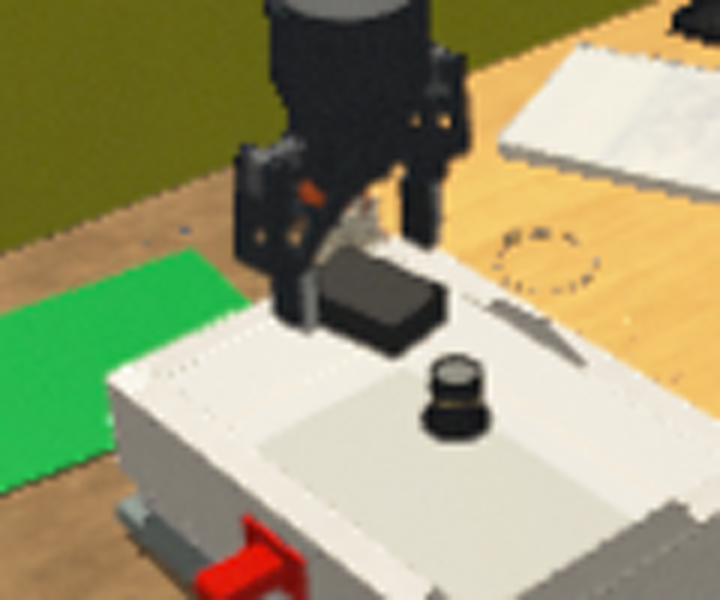

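The fingers straddle the block's short side and need about 5 mm more descent. I'll correct that and close.

Call:
drive_tool([
  [-0.4,0,0.3,0,0,0],
  [-0.4,0,0.6,0,0,0],
  [-0.4,0,0.6,0,0,0],
])

```text
t: 3.8
tool_pos: [592.9, 123.7, 271.1]
tcp_rot: [-3.141, -0.0, 1.807]
wrist_force: [0.2, -0.4, -0.4]
opening: 85.2
grasp_force: 0.0
```

Call:
drive_tool([
  [0,0,0,0,0,0],
  [0,0,0,0,0,0],
  [0,0,0,0,0,0],
  [0,0,0,0,0,0],
  [0,0,0,0,0,0],
  [0,0,0,0,0,0],
  [0,0,0,0,0,0],
  [0,0,0,0,0,0],
], claw=-1, grip_force=30)

```text
t: 4.47
tool_pos: [593.5, 124.1, 272.5]
tcp_rot: [3.139, 0.0, 1.808]
wrist_force: [2.9, 1.0, 3.3]
opening: 43.3
grasp_force: 33.4
```

Run:
```python
from h import *
# mat spot for block: mat x +65 (far)
c,a=np.array([502.6,299.7]),np.radians(-3.8)
R=np.array([[np.cos(a),-np.sin(a)],[np.sin(a),np.cos(a)]])
b=c+R@[50,0];l=c+R@[-60,0];print(b,l)
plan((592,124,350,1.8),(*b,350,1.55),(*b,184,1.55))
```

```text
[552.49007341 296.38630498] [442.7319119  303.67643402]
t 4.5 at [593.5 124.1 272.5] rpy [3.139 0.    1.808] F [2.9 1.  3.3] open 43.3 grip 33.4
[0.03, -0.13, -7.75, 0.002, 0.0, 0.008] rows>= 1.9
[17.69, 0.07, 0.0, 0.0, -0.0, 0.25] rows>= 4.2
[0.0, -0.0, 16.6, 0.0, 0.0, 0.0] rows>= 4.0
```

Call:
drive_tool([
  [0,0,-2,0,0,0],
  [0,0,-5,0,0,0],
  [0,0,-8,0,0,0],
  [0,0,-8,0,0,0],
  [0,0,-8,0,0,0],
])

```text
t: 4.88
tool_pos: [593.0, 124.0, 352.4]
tcp_rot: [3.14, 0.0, 1.808]
wrist_force: [0.0, -0.9, -4.1]
opening: 43.4
grasp_force: 32.8
```

Call:
drive_tool([
  [3,0,0,0,0,0.05],
  [7,0,0,0,0,0.1],
  [11,0,0,0,0,0.16],
  [15,0.1,0,0,0,0.22],
  [17.7,0.1,0,0,0,0.25],
  [17.7,0.1,0,0,0,0.25],
  [17.7,0.1,0,0,0,0.25],
])

```text
t: 5.47
tool_pos: [550.9, 297.4, 347.6]
tcp_rot: [-3.135, 0.003, 1.561]
wrist_force: [0.2, -0.5, -3.5]
opening: 43.0
grasp_force: 32.7
```

Call:
drive_tool([
  [0,0,4,0,0,0],
  [0,0,8,0,0,0],
  [0,0,12,0,0,0],
  [0,0,14.5,0,0,0],
  [0,0,16,0,0,0],
  [0,0,16.7,0,0,0],
  [0,0,16.7,0,0,0],
  [0,0,16.7,0,0,0],
])

```text
t: 6.13
tool_pos: [553.3, 296.1, 185.8]
tcp_rot: [3.14, -0.001, 1.557]
wrist_force: [0.6, 0.8, -2.5]
opening: 43.2
grasp_force: 32.7
```

Run:
```python
from h import *
plan((552.5,296.4,178,1.55))
s=camera("scene")
cv2.imwrite("pics/c.png",cv2.resize(s["pixels"][100:230,140:300],(740,600),interpolation=2))
```

```text
t 6.1 at [553.3 296.1 185.8] rpy [ 3.140e+00 -1.000e-03  1.557e+00] F [ 0.6  0.8 -2.5] open 43.2 grip 32.7
[0.02, -0.08, 0.78, 0.002, -0.001, 0.007] rows>= 0.2
```

View pics/c.png

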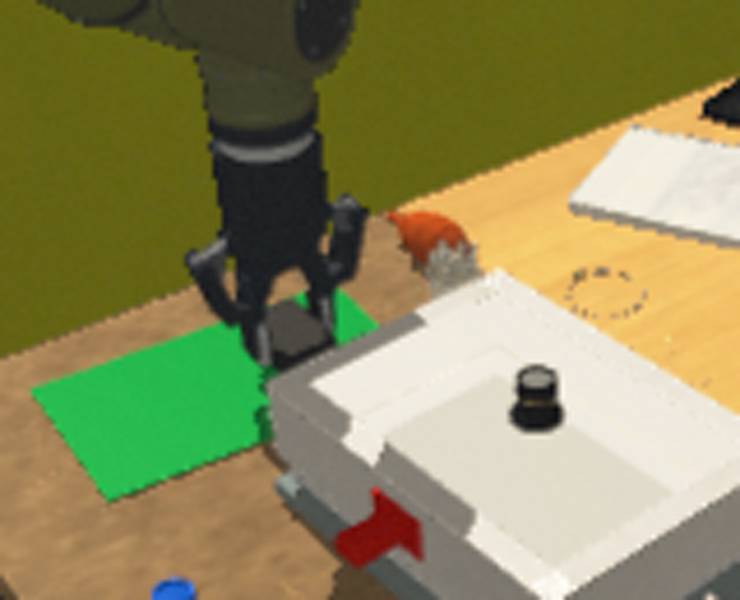

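The block is held over the far half of the mat. I'll lower it, release and lift.

Call:
drive_tool([
  [0,0,0.4,0,0,0],
  [0,0,0.8,0,0,0],
  [0,0,0.8,0,0,0],
  [0,0,0.8,0,0,0],
])

```text
t: 6.52
tool_pos: [552.8, 296.5, 177.5]
tcp_rot: [3.14, -0.001, 1.558]
wrist_force: [0.3, 0.2, -2.2]
opening: 43.5
grasp_force: 32.9
```

Call:
drive_tool([
  [0,0,0,0,0,0],
  [0,0,0,0,0,0],
  [0,0,0,0,0,0],
  [0,0,0,0,0,0],
  [0,0,0,0,0,0],
  [0,0,-2,0,0,0],
  [0,0,-5,0,0,0],
  [0,0,-8,0,0,0],
], claw=0.9)

```text
t: 7.18
tool_pos: [551.9, 296.0, 256.2]
tcp_rot: [-3.139, 0.001, 1.558]
wrist_force: [0.1, 0.4, -0.2]
opening: 81.4
grasp_force: 0.0
```

Call:
drive_tool([
  [0,0,-4,0,0,0],
  [0,0,-8,0,0,0],
  [0,0,-8,0,0,0],
  [0,0,-8,0,0,0],
])

```text
t: 7.52
tool_pos: [553.4, 296.7, 341.3]
tcp_rot: [3.134, -0.003, 1.558]
wrist_force: [-0.4, -0.2, -0.2]
opening: 80.9
grasp_force: 0.0
```

Run:
```python
from h import *
plan((574,33.5,340,1.55),(574,33.5,273,1.55))
s=camera("scene");t=camera("top")
for c in(s,t):
  for n in("bench_block_c","loupe_c"):
    for r in reg(c,n,3): print(n,r[0],np.round(r[1]),r[2],pz(c,r[1],20 if n[0]=="b" else 115))
print(proj(s,(574,33,113)),proj(t,(574,33,113)))
```

```text
t 7.5 at [553.4 296.7 341.3] rpy [ 3.134e+00 -3.000e-03  1.558e+00] F [-0.4 -0.2 -0.2] open 80.9 grip 0.0
[-26.29, 2.4, 0.07, 0.007, -0.003, 0.008] rows>= 6.3
[0.0, -0.0, 6.7, 0.0, 0.0, 0.0] rows>= 1.6
bench_block_c 0.48 [201. 174.] [193.6, 169.1, 210.1, 182.5] [550.36083731 296.80478971]
loupe_c 0.71 [178. 233.] [172.7, 224.8, 185.5, 238.3] [322.38049565  -0.53590828]
loupe_c 0.67 [220. 259.] [216.3, 248.6, 223.7, 268.1] [ 355.89868429 -128.3466837 ]
bench_block_c 0.53 [178. 204.] [170.9, 197.4, 186.9, 212.4] [551.71559755 280.6281635 ]
loupe_c 0.5 [251. 191.] [247.3, 188.4, 259.5, 197.3] [575.27704939  35.89104734]
loupe_c 0.44 [278. 250.] [275.2, 244.7, 281.9, 255.1] [393.38864356 -42.57868647]
[253.58961652 186.49856397] [252.29566328 191.64760896]
```

Call:
drive_tool([
  [-4,0.4,0,0,0,0],
  [-8,0.8,0,0,0,0],
  [-12,1.2,0,0,0,0],
  [-16,1.6,0,0,0,0],
  [-20,2,0,0,0,0],
  [-24,2.3,0,0,0,0],
  [-26.2,2.4,0,0,0,0],
  [-26.2,2.4,0,0,0,0],
])

```text
t: 8.48
tool_pos: [573.0, 30.2, 335.5]
tcp_rot: [-3.14, 0.001, 1.553]
wrist_force: [0.7, 0.7, 0.8]
opening: 80.9
grasp_force: 0.0
```

Call:
drive_tool([
  [0,0,1,0,0,0],
  [0,0,3,0,0,0],
  [0,0,4,0,0,0],
  [0,0,4,0,0,0],
])

```text
t: 8.82
tool_pos: [571.6, 35.2, 292.2]
tcp_rot: [-3.134, -0.0, 1.559]
wrist_force: [-0.4, 0.9, -0.8]
opening: 81.2
grasp_force: 0.0
```

Run:
```python
from h import *
plan((574,33.5,273,1.55))
s=camera("scene")
cv2.imwrite("pics/d.png",cv2.resize(s["pixels"][130:230,190:310],(720,600),interpolation=2))
```

```text
t 8.8 at [571.6  35.2 292.2] rpy [-3.134 -0.     1.559] F [-0.4  0.9 -0.8] open 81.2 grip 0.0
[-0.17, 0.26, 1.91, -0.008, -0.0, 0.009] rows>= 0.5
```

View pics/d.png

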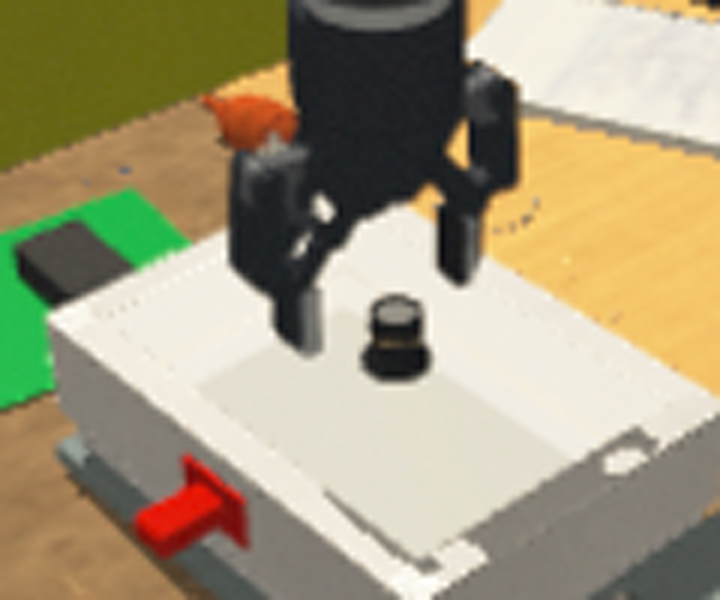

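The loupe sits between the fingers, slightly towards −y, and the block stands on the mat. I'll correct, descend and close.

Call:
drive_tool([
  [-0.3,0.3,0.8,0,0,0],
  [-0.3,0.3,1.6,0,0,0],
  [-0.3,0.3,1.9,0,0,0],
  [-0.3,0.3,1.9,0,0,0],
  [-0.3,0.3,1.9,0,0,0],
])

```text
t: 9.28
tool_pos: [576.0, 31.0, 277.6]
tcp_rot: [-3.141, -0.0, 1.558]
wrist_force: [-1.4, 0.7, -0.9]
opening: 81.0
grasp_force: 0.0
```

Call:
drive_tool([
  [0,0,0,0,0,0],
  [0,0,0,0,0,0],
  [0,0,0,0,0,0],
  [0,0,0,0,0,0],
  [0,0,0,0,0,0],
  [0,0,0,0,0,0],
  [0,0,0,0,0,0],
  [0,0,0,0,0,0],
], claw=-1, grip_force=25)

```text
t: 9.95
tool_pos: [576.2, 31.0, 278.3]
tcp_rot: [3.141, 0.0, 1.558]
wrist_force: [-0.6, -0.4, 2.9]
opening: 29.0
grasp_force: 24.9
```

Call:
drive_tool([
  [0,0,0,0,0,0],
  [0,0,-2,0,0,0],
  [0,0,-5,0,0,0],
  [0,0,-8,0,0,0],
  [0,0,-8,0,0,0],
  [0,0,-8,0,0,0],
])

```text
t: 10.45
tool_pos: [576.6, 31.0, 359.9]
tcp_rot: [3.137, 0.0, 1.558]
wrist_force: [-0.8, 0.1, -0.7]
opening: 28.9
grasp_force: 24.6
```

Run:
```python
from h import *
plan((442.7,303.7,353,1.55),(442.7,303.7,179,1.55))
s=camera("scene")
cv2.imwrite("pics/e.png",cv2.resize(s["pixels"][100:200,200:320],(480,400),interpolation=2))
```

```text
t 10.4 at [576.6  31.  359.9] rpy [3.137 0.    1.558] F [-0.8  0.1 -0.7] open 28.9 grip 24.6
[27.1, -13.74, 0.62, 0.004, 0.0, 0.008] rows>= 7.3
[0.0, -0.0, 17.4, 0.0, 0.0, 0.0] rows>= 4.2
```

View pics/e.png

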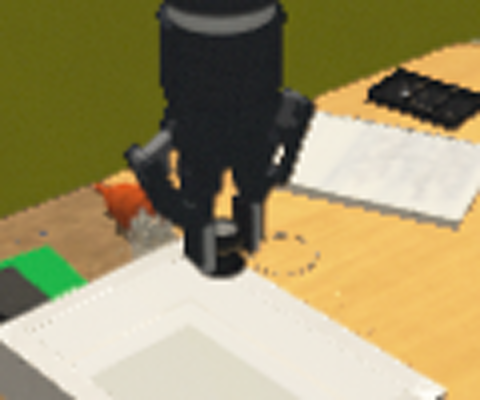

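The loupe is held upright. Carrying it to the near half of the mat.

Call:
drive_tool([
  [4,-2,0,0,0,0],
  [7.8,-4,0,0,0,0],
  [11.5,-6,0,0,0,0],
  [15,-8,0,0,0,0],
  [18.5,-10,0,0,0,0],
  [22,-11.8,0,0,0,0],
  [25,-13,0,0,0,0],
  [27.1,-13.7,0,0,0,0],
])

```text
t: 11.17
tool_pos: [440.2, 305.7, 355.1]
tcp_rot: [-3.138, 0.001, 1.56]
wrist_force: [-0.4, 0.1, -0.1]
opening: 28.6
grasp_force: 24.6
```

Call:
drive_tool([
  [0,0,0,0,0,0],
  [0,0,4,0,0,0],
  [0,0,8,0,0,0],
  [0,0,12,0,0,0],
  [0,0,15,0,0,0],
  [0,0,16.5,0,0,0],
  [0,0,16.5,0,0,0],
  [0,0,16.5,0,0,0],
])

```text
t: 11.83
tool_pos: [441.9, 302.7, 190.6]
tcp_rot: [-3.138, 0.002, 1.557]
wrist_force: [-0.4, 0.2, 0.2]
opening: 29.2
grasp_force: 24.6
```

```bash
python3 -c "
from h import *
plan((442.7,303.7,184,1.55))"
```

```text
t 11.8 at [441.9 302.7 190.6] rpy [-3.138e+00  2.000e-03  1.557e+00] F [-0.4  0.2  0.2] open 29.2 grip 24.6
[0.1, 0.08, 0.66, -0.004, 0.002, 0.007] rows>= 0.2
```

Call:
drive_tool([
  [0,0,0.3,0,0,0],
  [0,0,0.7,0,0,0],
  [0,0,0.7,0,0,0],
  [0,0,0.7,0,0,0],
])

```text
t: 12.17
tool_pos: [442.9, 303.9, 186.6]
tcp_rot: [3.14, -0.001, 1.558]
wrist_force: [0.3, 0.2, -0.1]
opening: 28.7
grasp_force: 24.6
```

Call:
drive_tool([
  [0,0,0,0,0,0],
  [0,0,0,0,0,0],
  [0,0,0,0,0,0],
  [0,0,0,0,0,0],
  [0,0,0,0,0,0],
  [0,0,-2,0,0,0],
  [0,0,-5,0,0,0],
  [0,0,-8,0,0,0],
], claw=0.3)

```text
t: 12.83
tool_pos: [442.0, 303.4, 265.3]
tcp_rot: [-3.139, 0.002, 1.558]
wrist_force: [0.9, 0.4, -0.3]
opening: 55.6
grasp_force: 0.0
```

Call:
drive_tool([
  [0,0,-4,0,0,0],
  [0,0,-6,0,0,0],
  [0,0,-6,0,0,0],
  [0,0,-6,0,0,0],
])

```text
t: 13.17
tool_pos: [442.9, 304.0, 327.6]
tcp_rot: [3.138, -0.002, 1.558]
wrist_force: [0.6, 0.1, -0.5]
opening: 55.5
grasp_force: 0.0
```

Run:
```python
from h import *
plan((445,160,330,0.8),(452,32,300,0.068),(452,32,223,0.068))
s=camera("scene")
for r in reg(s,"loupe_c",4)+reg(s,"bench_block_c",2): print(r[0],np.round(r[1]),r[2],pz(s,r[1],16))
```

```text
t 13.2 at [442.9 304.  327.6] rpy [ 3.138e+00 -2.000e-03  1.558e+00] F [ 0.6  0.1 -0.5] open 55.5 grip 0.0
[-14.39, 0.39, -0.27, 0.002, -0.003, 0.758] rows>= 6.1
[-8.69, 9.42, 3.0, -0.0, -0.0, 0.732] rows>= 5.9
[0.0, -0.0, 7.7, 0.0, 0.0, 0.0] rows>= 1.8
0.67 [220. 259.] [216.5, 252.4, 224.9, 265.9] [396.81939242 -53.6489675 ]
0.46 [172. 186.] [166.7, 177.0, 181.7, 193.2] [444.37097639 303.27773013]
0.65 [201. 174.] [194.9, 167.4, 210.0, 181.7] [553.79048699 301.1229096 ]
```

Call:
drive_tool([
  [-2,0,0,0,0,0.1],
  [-4.5,0.1,0,0,0,0.22],
  [-7,0.2,0,0,0,0.34],
  [-9.5,0.3,0,0,0,0.46],
  [-12,0.4,0,0,0,0.58],
  [-13.5,0.4,0,0,0,0.7],
  [-14.4,0.4,-0.3,0,0,0.758],
  [-14.4,0.4,-0.3,0,0,0.758],
])

```text
t: 13.98
tool_pos: [444.4, 158.2, 327.0]
tcp_rot: [-3.14, 0.003, 0.797]
wrist_force: [0.1, 0.6, 0.1]
opening: 55.6
grasp_force: 0.0
```

Call:
drive_tool([
  [-1.5,1.6,0.5,0,0,0.12],
  [-3,3.2,1,0,0,0.24],
  [-4.5,4.8,1.5,0,0,0.36],
  [-6,6.4,2,0,0,0.48],
  [-7.5,8,2.5,0,0,0.6],
  [-8.7,9.4,3,0,0,0.72],
  [-8.7,9.4,3,0,0,0.732],
  [-8.7,9.4,3,0,0,0.732],
])

```text
t: 14.65
tool_pos: [451.2, 31.8, 297.3]
tcp_rot: [-3.141, 0.003, 0.069]
wrist_force: [-0.1, 0.6, -0.3]
opening: 55.6
grasp_force: 0.0
```

Run:
```python
from h import *
plan((452,32,223,0.068))
s=camera("scene");t=camera("top")
cv2.imwrite("pics/f.png",np.hstack([cv2.resize(c["pixels"][a:a+100,b:b+100],(400,400),interpolation=2) for c,a,b in((s,145,165),(t,175,205))]))
```

```text
t 14.7 at [451.2  31.8 297.3] rpy [-3.141e+00  3.000e-03  6.900e-02] F [-0.1  0.6 -0.3] open 55.6 grip 0.0
[0.1, -0.01, 7.43, -0.001, 0.003, 0.001] rows>= 1.8
```

View pics/f.png

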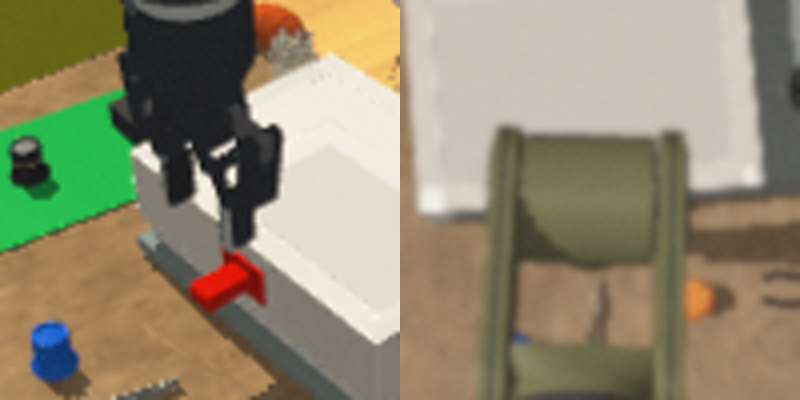

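Call:
drive_tool([
  [0,0,2,0,0,0],
  [0,0,4.5,0,0,0],
  [0,0,6.5,0,0,0],
  [0,0,7.4,0,0,0],
  [0,0,7.4,0,0,0],
  [0,0,7.4,0,0,0],
])

```text
t: 15.25
tool_pos: [451.7, 32.4, 224.9]
tcp_rot: [-3.141, 0.0, 0.07]
wrist_force: [-0.0, -0.2, -0.2]
opening: 55.5
grasp_force: 0.0
```

Call:
drive_tool([
  [0,0,0,0,0,0],
  [0,0,0,0,0,0],
  [0,0,0,0,0,0],
  [0,0,0,0,0,0],
  [0,0,0,0,0,0],
  [0,0,0,0,0,0],
], claw=-1, grip_force=40)

```text
t: 15.75
tool_pos: [452.2, 32.6, 226.6]
tcp_rot: [-3.139, -0.003, 0.067]
wrist_force: [-1.3, 7.4, 4.0]
opening: 23.3
grasp_force: 41.8
```

Run:
```python
from h import *
plan()
R0=np.hypot(218,30);
for th in np.arange(.1,1.601,.1):
    x=-218*np.cos(th)+30*np.sin(th)+218;z=218*np.sin(th)+30*np.cos(th)-30
    print(round(th,1),round(x/10,2),round(-z/10,2))
```

```text
t 15.8 at [452.2  32.6 226.6] rpy [-3.139e+00 -3.000e-03  6.700e-02] F [-1.3  7.4  4. ] open 23.3 grip 41.8
0.1 0.41 -2.16
0.2 1.03 -4.27
0.3 1.86 -6.31
0.4 2.89 -8.25
0.5 4.11 -10.08
0.6 5.5 -11.79
0.7 7.06 -13.34
0.8 8.76 -14.73
0.9 10.6 -15.94
1.0 12.55 -16.96
1.1 14.59 -17.79
1.2 16.7 -18.41
1.3 18.86 -18.81
1.4 21.05 -18.99
1.5 23.25 -18.96
1.6 25.44 -18.7
```

Call:
drive_tool([
  [0.4,0,-2.2,0,0,0],
  [1.0,0,-4.3,0,0,0],
  [1.9,0,-6.3,0,0,0],
  [2.9,0,-8.3,0,0,0],
  [4.1,0,-10.1,0,0,0],
  [5.5,0,-11.8,0,0,0],
  [7.1,0,-13.3,0,0,0],
  [8.8,0,-14.7,0,0,0],
])

```text
t: 16.42
tool_pos: [538.6, 38.5, 371.4]
tcp_rot: [-3.139, 0.006, 0.068]
wrist_force: [-2.2, 5.2, -6.9]
opening: 23.0
grasp_force: 39.9
```

Call:
drive_tool([
  [1.8,0,-1.2,0,0,0],
  [3.8,0,-2.2,0,0,0],
  [5.8,0,-3.1,0,0,0],
  [7.9,0,-3.7,0,0,0],
  [10.1,0,-4.1,0,0,0],
  [12.3,0,-4.3,0,0,0],
  [14.5,0,-4.2,0,0,0],
  [16.2,0,-4.0,0,0,0],
])

```text
t: 17.08
tool_pos: [701.6, 49.6, 412.9]
tcp_rot: [-3.14, 0.002, 0.068]
wrist_force: [-4.3, 3.7, 3.0]
opening: 23.3
grasp_force: 42.1
```

Call:
drive_tool([
  [0,0,0,0,0,0],
  [0,0,0,0,0,0],
])

```text
t: 17.25
tool_pos: [701.6, 49.6, 412.8]
tcp_rot: [-3.14, -0.003, 0.068]
wrist_force: [2.4, 5.2, 0.2]
opening: 23.1
grasp_force: 41.9
```

Run:
```python
from h import *
plan()
s=camera("scene")
cv2.imwrite("pics/g.png",cv2.resize(s["pixels"][60:260,150:350],(500,500),interpolation=2))
```

```text
t 17.2 at [701.6  49.6 412.8] rpy [-3.14e+00 -3.00e-03  6.80e-02] F [2.4 5.2 0.2] open 23.1 grip 41.9
```

View pics/g.png

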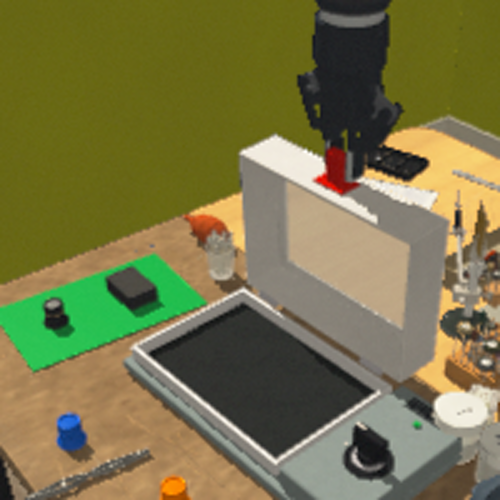

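The hood is upright and the tray is empty. The loupe and block both stand on the mat. I'll release the tab and locate the jars.

Call:
drive_tool([
  [0,0,0,0,0,0],
  [0,0,0,0,0,0],
  [0,0,0,0,0,0],
  [0,0,-2,0,0,0],
  [0,0,-5,0,0,0],
  [0,0,-7,0,0,0],
  [0,0,-7,0,0,0],
  [0,0,-7,0,0,0],
], claw=0.5)

```text
t: 17.97
tool_pos: [700.7, 48.3, 484.2]
tcp_rot: [3.141, -0.004, 0.067]
wrist_force: [0.6, -0.7, -0.5]
opening: 64.2
grasp_force: 0.0
```

Run:
```python
from h import *
s=camera("scene");t=camera("top")
for n in("enamel_jar_1_c","sample_jar_1_c"):
  for r in reg(s,n,5): print("s",n,r[0],np.round(r[1],1),np.round(r[2]),pz(s,r[1],33))
  for r in reg(t,n,5): print("t",n,r[0],np.round(r[1],1),np.round(r[2]),pz(t,r[1],58))
h=cv2.cvtColor(t["pixels"],cv2.COLOR_BGR2HSV)
m=cv2.inRange(h,(0,0,150),(180,60,255));m[:,:330]=0;m[:,380:]=0;m[:215]=0;m[275:]=0
n,_,st,ce=cv2.connectedComponentsWithStats(m)
for i in range(1,n):
  if st[i,4]>30: print(st[i],ce[i],pz(t,ce[i],62))
plan((560,-150,430,0.068),(457,-307,300,0.068))
```

```text
s enamel_jar_1_c 0.72 [275.  326.1] [267. 310. 286. 341.] [ 381.19102931 -289.16346962]
s enamel_jar_1_c 0.46 [245.  286.2] [234. 274. 254. 297.] [ 391.09722396 -170.88255422]
t enamel_jar_1_c 0.68 [354.2 254.8] [347. 253. 360. 262.] [ 372.94905782 -287.11045819]
[351 221  15  14 163] [358.54601227 227.79754601] [ 458.32530287 -304.52843429]
[348 248  15  14 169] [355.13609467 254.31952663] [ 374.36347209 -289.32359291]
t 18.3 at [700.8  48.7 479.7] rpy [-3.141e+00  3.000e-03  6.800e-02] F [ 0.2 -0.  -0.7] open 64.1 grip 0.0
[-15.38, 18.87, 5.02, -0.0, 0.003, -0.0] rows>= 6.0
[-11.34, 14.96, 13.0, 0.0, 0.0, 0.0] rows>= 5.5
```

Call:
drive_tool([
  [-2.6,3.2,0,0,0,0],
  [-5.2,6.4,0,0,0,0],
  [-7.8,9.6,1,0,0,0],
  [-10.4,12.8,3,0,0,0],
  [-13,16,4,0,0,0],
  [-15.4,18.9,5,0,0,0],
  [-15.4,18.9,5,0,0,0],
], claw=0.8)

```text
t: 18.85
tool_pos: [556.7, -154.0, 427.9]
tcp_rot: [-3.141, 0.007, 0.063]
wrist_force: [1.5, 0.6, -0.5]
opening: 76.8
grasp_force: 0.0
```

Call:
drive_tool([
  [-2,2.6,2.3,0,0,0],
  [-4,5.2,4.6,0,0,0],
  [-6,7.8,6.9,0,0,0],
  [-8,10.5,9.2,0,0,0],
  [-10,13.2,11.5,0,0,0],
  [-11.1,14.7,13,0,0,0],
  [-11.1,14.7,13,0,0,0],
  [-11.1,14.7,13,0,0,0],
])

```text
t: 19.52
tool_pos: [458.6, -304.7, 300.2]
tcp_rot: [-3.139, 0.002, 0.066]
wrist_force: [-0.3, -0.3, 0.4]
opening: 76.8
grasp_force: 0.0
```

Call:
drive_tool([
  [0,0,0,0,0,0],
  [0,0,0,0,0,0],
])

```text
t: 19.68
tool_pos: [460.3, -303.9, 303.1]
tcp_rot: [3.14, -0.002, 0.069]
wrist_force: [1.0, -0.1, 0.6]
opening: 77.0
grasp_force: 0.0
```

Run:
```python
from h import *
plan((459,-305,211,0.068))
```

```text
t 19.7 at [ 460.3 -303.9  303.1] rpy [ 3.14e+00 -2.00e-03  6.90e-02] F [ 1.  -0.1  0.6] open 77.0 grip 0.0
[-0.16, 0.09, 9.21, 0.001, -0.002, 0.001] rows>= 2.2
```

Call:
drive_tool([
  [-0.1,0.1,3,0,0,0],
  [-0.1,0.1,6,0,0,0],
  [-0.1,0.1,8.2,0,0,0],
  [-0.1,0.1,9.2,0,0,0],
  [-0.1,0.1,9.2,0,0,0],
  [-0.1,0.1,9.2,0,0,0],
])

```text
t: 20.18
tool_pos: [459.2, -305.3, 210.7]
tcp_rot: [3.141, -0.001, 0.069]
wrist_force: [0.4, 0.0, 0.9]
opening: 77.1
grasp_force: 0.0
```

Call:
drive_tool([
  [0,0,0,0,0,0],
  [0,0,0,0,0,0],
  [0,0,0,0,0,0],
  [0,0,0,0,0,0],
  [0,0,0,0,0,0],
  [0,0,0,0,0,0],
  [0,0,0,0,0,0],
], claw=-1, grip_force=30)

```text
t: 20.77
tool_pos: [459.1, -306.0, 211.7]
tcp_rot: [3.14, -0.003, 0.068]
wrist_force: [-1.0, 0.1, 6.3]
opening: 40.6
grasp_force: 30.0
```

Run:
```python
from h import *
plan((459,-305,340,0.068),(568.6,90,340,0.068),(568.6,90,229,0.068))
```

```text
t 20.8 at [ 459.1 -306.   211.7] rpy [ 3.14e+00 -3.00e-03  6.80e-02] F [-1.   0.1  6.3] open 40.6 grip 30.0
[0.03, -0.08, -12.83, 0.002, -0.003, -0.0] rows>= 3.1
[13.62, -38.66, -0.0, 0.0, 0.0, 0.0] rows>= 9.8
[0.0, -0.0, 11.1, 0.0, 0.0, 0.0] rows>= 2.7
```

Call:
drive_tool([
  [0,0,-2,0,0,0],
  [0,0,-5,0,0,0],
  [0,0,-8,0,0,0],
  [0,0,-11,0,0,0],
  [0,0,-12.8,0,0,0],
  [0,0,-12.8,0,0,0],
  [0,0,-12.8,0,0,0],
])

```text
t: 21.35
tool_pos: [458.5, -305.7, 339.0]
tcp_rot: [3.14, -0.002, 0.068]
wrist_force: [-0.1, 0.7, -1.1]
opening: 40.8
grasp_force: 30.7
```

Call:
drive_tool([
  [1,-2.8,0,0,0,0],
  [2.3,-6.5,0,0,0,0],
  [3.6,-10.2,0,0,0,0],
  [4.9,-13.9,0,0,0,0],
  [6.2,-17.6,0,0,0,0],
  [7.5,-21.3,0,0,0,0],
  [8.8,-25,0,0,0,0],
  [10,-28.4,0,0,0,0],
])

```text
t: 22.02
tool_pos: [538.3, -13.2, 335.0]
tcp_rot: [-3.141, 0.004, 0.068]
wrist_force: [0.9, -1.1, -0.7]
opening: 40.5
grasp_force: 30.8
```

Call:
drive_tool([
  [1.2,-3.4,0,0,0,0],
  [2.4,-6.8,0,0,0,0],
  [3.6,-10.2,0,0,0,0],
  [3.6,-10.2,0,0,0,0],
  [3.6,-10.2,0,0,0,0],
])

```text
t: 22.43
tool_pos: [567.4, 90.4, 335.0]
tcp_rot: [3.141, 0.004, 0.071]
wrist_force: [1.5, -0.7, -0.2]
opening: 40.7
grasp_force: 30.8
```

Call:
drive_tool([
  [0,0,3,0,0,0],
  [0,0,6,0,0,0],
  [0,0,8,0,0,0],
  [0,0,9.5,0,0,0],
  [0,0,10.3,0,0,0],
  [0,0,10.3,0,0,0],
  [0,0,10.3,0,0,0],
])

```text
t: 23.02
tool_pos: [567.7, 88.0, 234.2]
tcp_rot: [3.141, 0.001, 0.067]
wrist_force: [-0.6, 0.6, -0.1]
opening: 40.4
grasp_force: 30.8
```

Run:
```python
from h import *
plan((568.6,90,228,0.068))
s=camera("scene")
cv2.imwrite("pics/i.png",cv2.resize(s["pixels"][90:270,180:360],(540,540),interpolation=2))
```

```text
t 23.0 at [567.7  88.  234.2] rpy [3.141e+00 1.000e-03 6.700e-02] F [-0.6  0.6 -0.1] open 40.4 grip 30.8
[0.11, -0.19, 0.62, 0.0, 0.001, -0.001] rows>= 0.2
```

View pics/i.png

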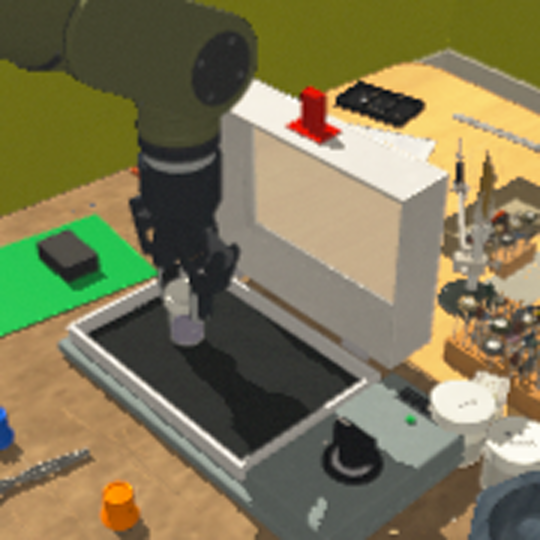

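The violet jar is upright just above the tray's left half. I'll set it down and go for the second jar.

Call:
drive_tool([
  [0,0,0.3,0,0,0],
  [0,0,0.6,0,0,0],
  [0,0,0.6,0,0,0],
  [0,0,0.6,0,0,0],
])

```text
t: 23.4
tool_pos: [568.0, 88.9, 229.0]
tcp_rot: [3.142, -0.0, 0.068]
wrist_force: [0.1, 0.4, -1.0]
opening: 40.8
grasp_force: 30.8
```

Call:
drive_tool([
  [0,0,0,0,0,0],
  [0,0,0,0,0,0],
  [0,0,0,0,0,0],
  [0,0,0,0,0,0],
  [0,0,-1,0,0,0],
  [0,0,-4,0,0,0],
  [0,0,-8,0,0,0],
  [0,0,-11,0,0,0],
], claw=0.6)

```text
t: 24.07
tool_pos: [568.0, 88.8, 341.7]
tcp_rot: [3.142, -0.002, 0.068]
wrist_force: [0.0, -0.1, 0.3]
opening: 68.4
grasp_force: 0.0
```

Call:
drive_tool([
  [0,0,0,0,0,0],
  [0,0,0,0,0,0],
])

```text
t: 24.23
tool_pos: [568.7, 88.9, 342.8]
tcp_rot: [3.142, -0.007, 0.068]
wrist_force: [-0.4, -0.1, 0.4]
opening: 68.2
grasp_force: 0.0
```

Run:
```python
from h import *
plan((472,-100,340,0.068),(376,-289,300,0.068))
```

```text
t 24.2 at [568.7  88.9 342.8] rpy [ 3.142 -0.007  0.068] F [-0.4 -0.1  0.4] open 68.2 grip 0.0
[-10.93, 18.19, 0.21, 0.0, -0.007, -0.0] rows>= 5.1
[-10.86, 18.2, 4.0, 0.0, 0.0, 0.0] rows>= 5.2
```

Call:
drive_tool([
  [-2,3.3,0,0,0,0],
  [-4,6.6,0,0,0,0],
  [-6,9.9,0,0,0,0],
  [-8,13.2,0,0,0,0],
  [-10,16.5,0,0,0,0],
  [-10.9,18.2,0.2,0,0,0],
], claw=0.8)

```text
t: 24.73
tool_pos: [469.4, -102.3, 335.5]
tcp_rot: [3.142, 0.003, 0.066]
wrist_force: [0.6, -0.4, -0.8]
opening: 77.1
grasp_force: 0.0
```

Call:
drive_tool([
  [-2,3.3,0.7,0,0,0],
  [-4,6.6,1.4,0,0,0],
  [-6,9.9,2.1,0,0,0],
  [-8,13.2,3,0,0,0],
  [-10,16.8,3.6,0,0,0],
  [-10.9,18.2,4,0,0,0],
  [-10.9,18.2,4,0,0,0],
  [-10.9,18.2,4,0,0,0],
])

```text
t: 25.4
tool_pos: [374.3, -289.3, 295.4]
tcp_rot: [-3.139, 0.002, 0.065]
wrist_force: [0.3, 0.1, 0.1]
opening: 77.1
grasp_force: 0.0
```

Call:
drive_tool([
  [0,0,0,0,0,0],
  [0,0,0,0,0,0],
])

```text
t: 25.57
tool_pos: [375.5, -288.1, 296.6]
tcp_rot: [-3.141, 0.0, 0.069]
wrist_force: [0.4, 0.1, 0.5]
opening: 76.8
grasp_force: 0.0
```

Run:
```python
from h import *
plan((376,-289,211,0.068))
s=camera("scene")
for r in reg(s,"enamel_jar_1_c",5): print("s",r[0],np.round(r[1],1),np.round(r[2]),pz(s,r[1],33),pz(s,r[1],49))
```

```text
t 25.6 at [ 375.5 -288.1  296.6] rpy [-3.141  0.     0.069] F [0.4 0.1 0.5] open 76.8 grip 0.0
[0.04, 0.1, 8.56, -0.001, 0.0, 0.001] rows>= 2.1
s 0.68 [274.7 326.5] [263. 311. 286. 342.] [ 380.00079192 -289.43625712] [ 373.55639455 -296.34167867]
s 0.29 [294.7 190.7] [209. 114. 336. 270.] [724.34369992  20.22708298] [709.62546309   5.8810994 ]
```

Call:
drive_tool([
  [0.1,0.1,3,0,0,0],
  [0.1,0.1,6,0,0,0],
  [0.1,0.1,7.8,0,0,0],
  [0.1,0.1,8.6,0,0,0],
  [0.1,0.1,8.6,0,0,0],
  [0.1,0.1,8.6,0,0,0],
])

```text
t: 26.17
tool_pos: [376.7, -289.9, 211.3]
tcp_rot: [3.141, -0.0, 0.069]
wrist_force: [-0.0, 0.4, 1.1]
opening: 76.8
grasp_force: 0.0
```

Call:
drive_tool([
  [0,0,0,0,0,0],
  [0,0,0,0,0,0],
  [0,0,0,0,0,0],
  [0,0,0,0,0,0],
  [0,0,0,0,0,0],
  [0,0,0,0,0,0],
  [0,0,0,0,0,0],
], claw=-1, grip_force=30)

```text
t: 26.75
tool_pos: [376.7, -290.6, 212.4]
tcp_rot: [3.14, -0.002, 0.068]
wrist_force: [0.3, 0.9, 6.7]
opening: 40.7
grasp_force: 30.2
```

Run:
```python
from h import *
plan((376,-289,340,0.068),(575.4,-10,340,0.068),(575.4,-10,229,0.068))
```

```text
t 26.8 at [ 376.7 -290.6  212.4] rpy [ 3.14e+00 -2.00e-03  6.80e-02] F [0.3 0.9 6.7] open 40.7 grip 30.2
[-0.04, -0.14, -12.76, 0.002, -0.002, -0.0] rows>= 3.1
[21.79, -26.48, -0.0, 0.0, 0.0, 0.0] rows>= 8.2
[0.0, -0.0, 11.1, 0.0, 0.0, 0.0] rows>= 2.7
```

Call:
drive_tool([
  [0,0,-2,0,0,0],
  [0,0,-5,0,0,0],
  [0,0,-8,0,0,0],
  [0,0,-11,0,0,0],
  [0,0,-12.8,0,0,0],
  [0,0,-12.8,0,0,0],
  [0,0,-12.8,0,0,0],
])

```text
t: 27.33
tool_pos: [376.2, -290.2, 339.9]
tcp_rot: [3.139, -0.002, 0.068]
wrist_force: [0.3, -0.2, -1.1]
opening: 40.5
grasp_force: 30.7
```

Call:
drive_tool([
  [1.5,-1.8,0,0,0,0],
  [4,-4.8,0,0,0,0],
  [6.5,-7.9,0,0,0,0],
  [9,-10.9,0,0,0,0],
  [11.5,-13.9,0,0,0,0],
  [14,-17,0,0,0,0],
  [16.5,-20,0,0,0,0],
  [19,-23,0,0,0,0],
])

```text
t: 28.0
tool_pos: [550.2, -45.7, 335.9]
tcp_rot: [-3.141, 0.004, 0.068]
wrist_force: [0.5, -0.8, 0.3]
opening: 40.6
grasp_force: 30.7
```

Call:
drive_tool([
  [1.5,-1.8,0,0,0,0],
  [2.8,-3.5,0,0,0,0],
  [2.8,-3.5,0,0,0,0],
  [2.8,-3.5,0,0,0,0],
])

```text
t: 28.33
tool_pos: [575.4, -10.0, 336.0]
tcp_rot: [-3.141, 0.004, 0.07]
wrist_force: [-0.2, -0.5, -0.9]
opening: 40.7
grasp_force: 30.7
```

Call:
drive_tool([
  [0,0,3,0,0,0],
  [0,0,6,0,0,0],
  [0,0,8,0,0,0],
  [0,0,9.5,0,0,0],
  [0,0,10.4,0,0,0],
  [0,0,10.4,0,0,0],
  [0,0,10.4,0,0,0],
])

```text
t: 28.92
tool_pos: [575.2, -11.6, 234.2]
tcp_rot: [-3.141, 0.001, 0.067]
wrist_force: [-0.3, -0.6, -0.2]
opening: 40.5
grasp_force: 30.7
```

Run:
```python
from h import *
plan((575.4,-10,228.5,0.068))
```

```text
t 28.9 at [575.2 -11.6 234.2] rpy [-3.141e+00  1.000e-03  6.700e-02] F [-0.3 -0.6 -0.2] open 40.5 grip 30.7
[0.03, -0.16, 0.57, -0.0, 0.001, -0.001] rows>= 0.1
```

Call:
drive_tool([
  [0,0,0.3,0,0,0],
  [0,0,0.6,0,0,0],
  [0,0,0.6,0,0,0],
  [0,0,0.6,0,0,0],
])

```text
t: 29.25
tool_pos: [575.9, -10.9, 229.3]
tcp_rot: [3.141, -0.001, 0.068]
wrist_force: [0.1, -0.4, -0.6]
opening: 40.8
grasp_force: 30.7
```

Call:
drive_tool([
  [0,0,0,0,0,0],
  [0,0,0,0,0,0],
  [0,0,0,0,0,0],
  [0,0,0,0,0,0],
  [0,0,-1,0,0,0],
  [0,0,-4,0,0,0],
  [0,0,-8,0,0,0],
  [0,0,-12,0,0,0],
], claw=0.5)

```text
t: 29.92
tool_pos: [575.1, -10.8, 349.5]
tcp_rot: [-3.141, 0.003, 0.068]
wrist_force: [0.7, 0.8, 0.2]
opening: 64.2
grasp_force: 0.0
```

Call:
drive_tool([
  [0,0,-4,0,0,0],
  [0,0,-8,0,0,0],
  [0,0,-12,0,0,0],
  [0,0,-13,0,0,0],
  [0,0,-13,0,0,0],
  [0,0,-13,0,0,0],
])

```text
t: 30.42
tool_pos: [575.5, -10.8, 479.5]
tcp_rot: [3.141, -0.002, 0.068]
wrist_force: [-0.1, -1.0, -0.9]
opening: 64.0
grasp_force: 0.0
```

Run:
```python
from h import *
plan((701.6,49.4,481,0.068),(701.6,49.4,412.8,0.068))
s=camera("scene");t=camera("top")
for n in("enamel_jar_1_c","loupe_c","bench_block_c"):
  for c in(s,t):
    for r in reg(c,n,5): print(n,r[0],np.round(r[1],1),np.round(r[2]),pz(c,r[1],49 if n[0]=="e" else 16))
v=np.hstack([cv2.resize(c["pixels"][a:a+140,b:b+140],(400,400),interpolation=2) for c,a,b in((s,105,170),(t,120,180))])
cv2.imwrite("pics/j.png",v)
```

```text
t 30.4 at [575.5 -10.8 479.5] rpy [ 3.141e+00 -2.000e-03  6.800e-02] F [-0.1 -1.  -0.9] open 64.0 grip 0.0
[12.99, -5.16, -0.13, 0.0, -0.002, -0.0] rows>= 3.4
[0.0, -0.0, 6.82, 0.0, 0.0, 0.0] rows>= 1.6
enamel_jar_1_c 0.71 [264.8 211. ] [255. 200. 273. 222.] [579.95962075 -10.09082312]
enamel_jar_1_c 0.34 [297.4 237.8] [291. 232. 309. 251.] [ 580.30724353 -143.45892417]
enamel_jar_1_c 0.68 [266.1 193.6] [261. 187. 273. 200.] [576.68923743 -11.05497683]
loupe_c 0.55 [219.6 258.8] [217. 251. 224. 265.] [397.06343068 -52.87024215]
loupe_c 0.46 [251.4 183.6] [199. 130. 327. 230.] [616.8624909   36.71813175]
bench_block_c 0.78 [202.3 175. ] [192. 169. 210. 187.] [553.17634851 292.660839  ]
bench_block_c 0.79 [173.9 204.9] [162. 199. 188. 213.] [549.7078606  295.95789619]
```

View pics/j.png

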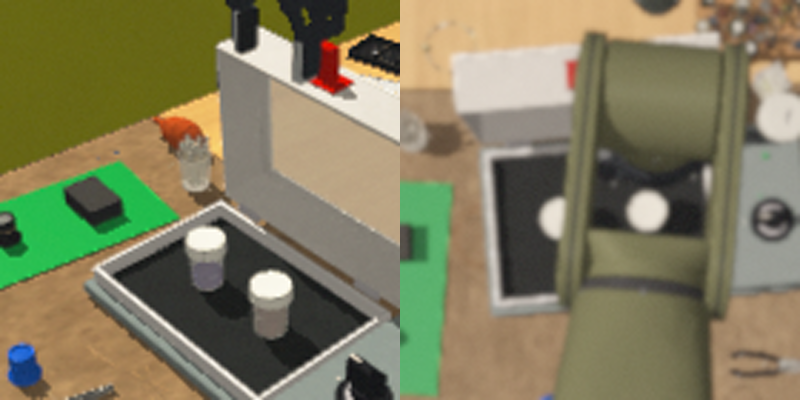

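Both jars stand in the tray (violet left, brown right), and the block and loupe are on the mat. Now I'll grip the tab and close the hood.

Call:
drive_tool([
  [3.5,-1.4,0,0,0,0],
  [7,-2.8,0,0,0,0],
  [10.5,-4.2,0,0,0,0],
  [13,-5.2,0,0,0,0],
  [13,-5.2,0,0,0,0],
  [13,-5.2,0,0,0,0],
])

```text
t: 31.32
tool_pos: [702.8, 50.4, 476.9]
tcp_rot: [-3.142, 0.003, 0.069]
wrist_force: [-0.4, 0.7, -0.6]
opening: 64.0
grasp_force: 0.0
```

Call:
drive_tool([
  [0,0,2,0,0,0],
  [0,0,4,0,0,0],
  [0,0,6,0,0,0],
  [0,0,6.6,0,0,0],
  [0,0,6.6,0,0,0],
  [0,0,6.6,0,0,0],
])

```text
t: 31.82
tool_pos: [701.5, 49.4, 413.4]
tcp_rot: [3.142, -0.0, 0.067]
wrist_force: [-0.3, 0.3, 0.3]
opening: 63.9
grasp_force: 0.0
```

Call:
drive_tool([
  [0,0,0,0,0,0],
  [0,0,0,0,0,0],
  [0,0,0,0,0,0],
  [0,0,0,0,0,0],
  [0,0,0,0,0,0],
  [0,0,0,0,0,0],
], claw=-1, grip_force=40)

```text
t: 32.32
tool_pos: [702.0, 49.9, 414.5]
tcp_rot: [-3.141, -0.002, 0.068]
wrist_force: [-1.1, 1.6, 5.9]
opening: 23.1
grasp_force: 40.2
```

Run:
```python
from h import *
plan((701.6,49.4,412.8,0.068))
```

```text
t 32.3 at [702.   49.9 414.5] rpy [-3.141e+00 -2.000e-03  6.800e-02] F [-1.1  1.6  5.9] open 23.1 grip 40.2
[-0.05, 0.05, 0.17, -0.0, -0.002, -0.0] rows>= 0.0
```

Call:
drive_tool([
  [-1.7,0,-0.3,0,0,0],
  [-3.9,0,-0.3,0,0,0],
  [-6.1,0,-0.1,0,0,0],
  [-8.3,0,0.3,0,0,0],
  [-10.4,0,0.9,0,0,0],
  [-12.4,0,1.7,0,0,0],
  [-14.4,0,2.8,0,0,0],
  [-16.2,0,4.0,0,0,0],
])

```text
t: 32.98
tool_pos: [540.1, 39.0, 375.5]
tcp_rot: [-3.141, -0.007, 0.068]
wrist_force: [1.2, 1.3, 6.6]
opening: 23.0
grasp_force: 42.8
```

Call:
drive_tool([
  [-1.7,0,1.4,0,0,0],
  [-3.3,0,2.9,0,0,0],
  [-4.7,0,4.6,0,0,0],
  [-5.9,0,6.5,0,0,0],
  [-6.9,0,8.4,0,0,0],
  [-7.7,0,10.5,0,0,0],
  [-8.35,0,12.5,0,0,0],
  [-8.6,0,13.8,0,0,0],
])

```text
t: 33.65
tool_pos: [453.4, 33.1, 233.4]
tcp_rot: [-3.141, 0.0, 0.068]
wrist_force: [-3.1, 0.5, 3.3]
opening: 23.0
grasp_force: 42.5
```

Call:
drive_tool([
  [-0.1,0,0.4,0,0,0],
  [-0.1,0,0.8,0,0,0],
  [-0.1,0,1.0,0,0,0],
  [-0.1,0,1.0,0,0,0],
])

```text
t: 33.98
tool_pos: [454.1, 33.1, 229.2]
tcp_rot: [-3.141, 0.006, 0.068]
wrist_force: [-20.8, 1.5, 33.1]
opening: 23.0
grasp_force: 46.8
```

Run:
```python
from h import *
plan((452.2,32.6,226.6,0.067))
```

```text
t 34.0 at [454.1  33.1 229.2] rpy [-3.141  0.006  0.068] F [-20.8   1.5  33.1] open 23.0 grip 46.8
[-0.19, 0.04, 0.26, -0.001, 0.006, 0.001] rows>= 0.1
```

Call:
drive_tool([
  [0,0,-0.2,0,0,0],
  [0,0,-0.2,0,0,0],
  [0,0,-0.2,0,0,0],
  [0,0,-0.2,0,0,0],
  [0,0,-0.2,0,0,0],
  [0,0,-2.5,0,0,0],
  [0,0,-6,0,0,0],
  [0,0,-10,0,0,0],
], claw=0.4)

```text
t: 34.65
tool_pos: [452.3, 32.9, 322.9]
tcp_rot: [-3.141, 0.007, 0.068]
wrist_force: [0.8, 0.1, 0.6]
opening: 59.5
grasp_force: 0.0
```

Call:
drive_tool([
  [0,0,-2,0,0,0],
  [-4,0,-4,0,0,0],
  [-7,0,-4,0,0,0],
  [-7,4,-4,0,0,0],
  [-7,8,-4,0,0,0],
  [-7,12,-4,0,0,0],
  [-7,12,-4,0,0,0],
  [-7,12,-4,0,0,0],
])

```text
t: 35.32
tool_pos: [391.5, -93.4, 364.4]
tcp_rot: [-3.141, 0.001, 0.063]
wrist_force: [0.2, 1.0, -0.1]
opening: 59.8
grasp_force: 0.0
```

Run:
```python
from h import *
plan()
s=camera("scene");t=camera("top")
def red(p):
    h=cv2.cvtColor(p,cv2.COLOR_BGR2HSV);m=(cv2.inRange(h,(0,170,90),(6,255,255))|cv2.inRange(h,(174,170,90),(180,255,255)))
    return m
for n,c,(x0,y0,x1,y1) in(("scene",s,(195,190,245,240)),("top",t,(240,215,270,245))):
    for p in(cv2.imread(f"pics/{n}0.png"),c["pixels"]):
        ys,xs=np.nonzero(red(p)[y0:y1,x0:x1]);print(n,len(xs),xs.mean()+x0,ys.mean()+y0)
# knob bar & hub: dark pixels in scene
v=np.hstack([cv2.resize(s["pixels"][150:270,190:340],(500,400),interpolation=2),cv2.resize(t["pixels"][175:220,285:330],(300,400),interpolation=2)])
cv2.imwrite("pics/k.png",v)
for r in reg(s,"start_knob",2)+reg(t,"start_knob",2): print(r[0],np.round(r[1],1),r[2])
for u in [(555,-152),(560,-150),(565,-150)]: print(u,proj(s,(*u,72)),proj(t,(*u,72)))
```

```text
t 35.3 at [391.5 -93.4 364.4] rpy [-3.141e+00  1.000e-03  6.300e-02] F [ 0.2  1.  -0.1] open 59.8 grip 0.0
scene 169 221.49704142011834 215.10650887573965
scene 138 219.93478260869566 215.06521739130434
top 66 253.21212121212122 230.95454545454547
top 66 253.27272727272728 230.95454545454547
0.55 [297.2 238. ] [293.2, 232.2, 304.7, 247.4]
0.56 [310.4 196. ] [305.6, 194.4, 318.7, 199.6]
(555, -152) [292.9843348  237.85218017] [310.3077266  198.39639899]
(560, -150) [293.91564936 236.5033797 ] [309.62903192 196.86502778]
(565, -150) [295.38473895 235.61614027] [309.57324055 195.32323522]
```

View pics/k.png

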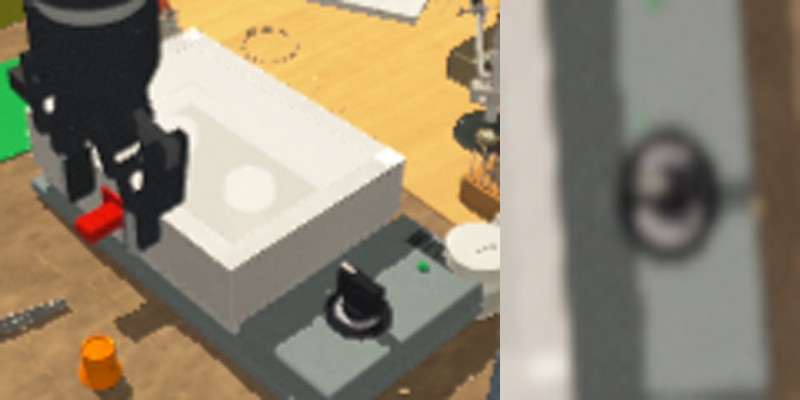

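The hood is shut with the jars under it, and the top-view tab pixels match the start. Next is the knob axis.

Run:
```python
from h import *
np.set_printoptions(precision=1,suppress=True)
s=camera("scene");t=camera("top")
for z in(50,56): print(z,pz(t,(310.4,196.7),z),pz(s,(297.2,243.2),z))
print(tri(s,(297.2,243.2),t,(310.4,196.7)))
print("bar",pz(t,(310.4,196),80),pz(s,(297.6,237),70))
# check of camera consistency: jar lids etc known: tab
print(pz(t,(253.3,231),75))
plan((450,-150,400,0.9),(560,-152,330,1.639),(560,-152,233,1.639))
```

```text
50 [ 563.6 -155.4] [ 566.2 -157.5]
56 [ 562.8 -154.6] [ 562.  -161.4]
(array([ 565.1, -156.4,   49.5]), np.float64(3.2947940511529095))
bar [ 561.6 -151.5] [ 567.5 -155.6]
[454.1  32.5]
t 35.6 at [391.8 -90.5 364.5] rpy [-3.1  0.   0.1] F [ 0.1  0.6 -0.1] open 59.7 grip 0.0
[5.38, 6.35, -3.55, -0.0, 0.0, -0.83] rows>= 6.6
[6.68, 8.74, 7.0, 0.0, 0.0, -0.739] rows>= 5.9
[0.0, -0.0, 9.7, 0.0, 0.0, 0.0] rows>= 2.3
```

Call:
drive_tool([
  [0.7,0.9,-0.5,0,0,-0.12],
  [1.5,1.8,-1,0,0,-0.24],
  [2.3,2.7,-1.5,0,0,-0.36],
  [3.1,3.6,-2,0,0,-0.48],
  [3.9,4.5,-2.5,0,0,-0.6],
  [4.7,5.4,-3,0,0,-0.72],
  [5.4,6.3,-3.5,0,0,-0.83],
  [5.4,6.3,-3.5,0,0,-0.83],
], claw=0.1)

```text
t: 36.28
tool_pos: [451.1, -150.8, 400.9]
tcp_rot: [3.139, -0.0, 0.901]
wrist_force: [-0.3, -0.1, -0.1]
opening: 47.1
grasp_force: 0.0
```

Call:
drive_tool([
  [1.1,1.4,1,0,0,-0.12],
  [2.2,2.9,2,0,0,-0.24],
  [3.4,4.4,3,0,0,-0.36],
  [4.5,5.8,4,0,0,-0.48],
  [5.6,7.3,5.5,0,0,-0.6],
  [6.7,8.8,7,0,0,-0.72],
  [6.7,8.8,7,0,0,-0.74],
  [6.7,8.8,7,0,0,-0.74],
])

```text
t: 36.95
tool_pos: [560.3, -152.0, 328.1]
tcp_rot: [-3.138, -0.002, 1.636]
wrist_force: [-0.0, -0.3, 0.1]
opening: 46.8
grasp_force: 0.0
```

Call:
drive_tool([
  [0,0,0,0,0,0],
  [0,0,0,0,0,0],
])

```text
t: 37.12
tool_pos: [560.0, -152.8, 330.9]
tcp_rot: [3.14, 0.001, 1.636]
wrist_force: [0.8, 0.3, 0.1]
opening: 46.7
grasp_force: 0.0
```

Run:
```python
from h import *
plan((563,-154,235,1.639))
```

```text
t 37.1 at [ 560.  -152.8  330.9] rpy [3.140e+00 1.000e-03 1.636e+00] F [0.8 0.3 0.1] open 46.7 grip 0.0
[-0.13, 0.28, 9.59, 0.001, 0.001, -0.003] rows>= 2.3
```

Call:
drive_tool([
  [-0.1,0.3,3,0,0,0],
  [-0.1,0.3,6,0,0,0],
  [-0.1,0.3,8,0,0,0],
  [-0.1,0.3,9,0,0,0],
  [-0.1,0.3,9.6,0,0,0],
  [-0.1,0.3,9.6,0,0,0],
  [-0.1,0.3,9.6,0,0,0],
])

```text
t: 37.7
tool_pos: [563.9, -154.2, 235.3]
tcp_rot: [3.139, 0.001, 1.637]
wrist_force: [-0.1, 0.1, 0.2]
opening: 46.8
grasp_force: 0.0
```

Call:
drive_tool([
  [0,0,0,0,0,0],
  [0,0,0,0,0,0],
  [0,0,0,0,0,0],
  [0,0,0,0,0,0],
  [0,0,0,0,0,0],
  [0,0,0,0,0,0],
  [0,0,0,0,0,0],
], claw=-1, grip_force=30)

```text
t: 38.28
tool_pos: [564.8, -154.1, 235.5]
tcp_rot: [3.136, 0.001, 1.638]
wrist_force: [5.0, 0.5, 1.0]
opening: 11.0
grasp_force: 34.5
```

Run:
```python
from h import *
plan();print(get_state()["moment"])
```

```text
t 38.3 at [ 564.8 -154.1  235.5] rpy [3.136e+00 1.000e-03 1.638e+00] F [5.  0.5 1. ] open 11.0 grip 34.5
[ 0.08329648 -0.60979675  0.0066265 ]
```

Call:
drive_tool([
  [0,0.1,0,0,0,0.1],
  [0,0.1,0,0,0,0.2],
  [0,0.1,0,0,0,0.3],
  [0,0.1,0,0,0,0.4],
  [0,0.1,0,0,0,0.5],
  [0,0.1,0,0,0,0.6],
  [0,0.1,0,0,0,0.7],
  [0,0.1,0,0,0,0.8],
])

```text
t: 38.95
tool_pos: [565.1, -154.0, 235.5]
tcp_rot: [3.14, -0.001, 0.833]
wrist_force: [0.2, 0.7, 4.9]
opening: 11.2
grasp_force: 35.1
```

Call:
drive_tool([
  [0,0,0,0,0,0.1],
  [0,0,0,0,0,0.2],
  [0,0,0,0,0,0.3],
  [0,0,0,0,0,0.38],
  [0,0,0,0,0,0.38],
  [0,0,0,0,0,0.38],
  [0,0,0,0,0,0.38],
])

```text
t: 39.53
tool_pos: [565.1, -153.8, 235.4]
tcp_rot: [3.141, -0.001, 0.459]
wrist_force: [-0.8, 2.4, 5.2]
opening: 11.4
grasp_force: 35.2
```

Run:
```python
from h import *
plan();print(get_state()["moment"])
```

```text
t 39.5 at [ 565.1 -153.8  235.4] rpy [ 3.141e+00 -1.000e-03  4.590e-01] F [-0.8  2.4  5.2] open 11.4 grip 35.2
[0.39401157 0.23215254 0.15789617]
```

Call:
drive_tool([
  [0,0,0,0,0,0.04],
  [0,0,0,0,0,0.08],
  [0,0,0,0,0,0.08],
  [0,0,0,0,0,0.08],
])

```text
t: 39.87
tool_pos: [565.1, -153.8, 235.5]
tcp_rot: [3.141, -0.001, 0.381]
wrist_force: [-0.9, 2.4, 5.9]
opening: 11.3
grasp_force: 36.9
```

Run:
```python
from h import *
plan();print(get_state()["moment"])
```

```text
t 39.9 at [ 565.1 -153.8  235.5] rpy [ 3.141e+00 -1.000e-03  3.810e-01] F [-0.9  2.4  5.9] open 11.3 grip 36.9
[0.49424253 0.17386957 0.62514711]
```

The moment jumped from 0.16 to 0.63 N·m, so the knob is at its stop. I'll bring it back with the spring, release, and retreat up.

Call:
drive_tool([
  [0,0,0,0,0,-0.12],
  [0,0,0,0,0,-0.24],
  [0,0,0,0,0,-0.36],
  [0,0,0,0,0,-0.48],
  [0,0,0,0,0,-0.6],
  [0,0,0,0,0,-0.72],
  [0,0,0,0,0,-0.84],
  [0,0,0,0,0,-0.94],
])

```text
t: 40.53
tool_pos: [565.2, -154.1, 235.5]
tcp_rot: [3.139, 0.0, 1.325]
wrist_force: [1.0, 1.5, 5.1]
opening: 11.3
grasp_force: 35.1
```

Call:
drive_tool([
  [0,0,0,0,0,-0.1],
  [0,0,0,0,0,-0.2],
  [0,0,0,0,0,-0.24],
  [0,0,0,0,0,-0.24],
])

```text
t: 40.87
tool_pos: [565.3, -154.1, 235.5]
tcp_rot: [3.139, 0.001, 1.559]
wrist_force: [2.8, 0.4, 5.2]
opening: 11.1
grasp_force: 35.2
```

Call:
drive_tool([
  [0,0,0,0,0,0],
  [0,0,0,0,0,0],
  [0,0,0,0,0,0],
  [0,0,0,0,0,0],
  [0,0,-2,0,0,0],
  [0,0,-5,0,0,0],
  [0,0,-9,0,0,0],
  [0,0,-13,0,0,0],
], claw=0.2)

```text
t: 41.53
tool_pos: [563.8, -153.8, 363.3]
tcp_rot: [-3.138, -0.001, 1.557]
wrist_force: [1.4, 0.0, 0.3]
opening: 51.5
grasp_force: 0.0
```

Call:
drive_tool([
  [-3,-3,-2,0,0,0],
  [-5,-7,-4,0,0,0],
  [-7,-11,-4,0,0,0],
  [-9,-15,-4,0,0,0],
  [-9,-19,-4,0,0,0],
  [-9,-19,-4,0,0,0],
  [-9,-19,-4,0,0,0],
])

```text
t: 42.12
tool_pos: [370.8, -241.8, 403.4]
tcp_rot: [-3.141, 0.0, 1.554]
wrist_force: [-0.3, -0.4, -0.2]
opening: 51.3
grasp_force: 0.0
```

Run:
```python
from h import *
plan()
s=camera("scene");t=camera("top")
for n,z in(("start_knob",72),("loupe_c",16),("bench_block_c",16),("enamel_jar_1_c",49)):
  for k,c in(("s",s),("t",t)):
    for r in reg(c,n,4): print(n,k,r[0],np.round(r[1],1),np.round(r[2]),pz(c,r[1],z).round())
for n,c,bx in(("scene",s,[(150,140,320,280)]),("top",t,[(140,150,330,275)])):
    p=cv2.imread(f"pics/{n}0.png").astype(int);q=c["pixels"].astype(int);x0,y0,x1,y1=bx[0]
    m=(abs(p-q).max(2)>50)[y0:y1,x0:x1].astype(np.uint8);k,_,st,ce=cv2.connectedComponentsWithStats(m)
    for i in range(1,k):
        if st[i,4]>15: print(n,"diff",st[i]+[x0,y0,0,0,0])
```

```text
t 42.1 at [ 370.8 -241.8  403.4] rpy [-3.141  0.     1.554] F [-0.3 -0.4 -0.2] open 51.3 grip 0.0
start_knob s 0.46 [297.3 238. ] [293. 230. 303. 250.] [ 563. -159.]
start_knob t 0.37 [310.1 196.2] [304. 194. 318. 202.] [ 562. -152.]
loupe_c s 0.66 [178.  232.7] [172. 227. 185. 240.] [358.  97.]
loupe_c s 0.62 [219.5 258.7] [218. 252. 225. 264.] [397. -52.]
loupe_c s 0.61 [171.6 185.4] [169. 174. 178. 193.] [444. 305.]
loupe_c t 0.42 [232.7 262.6] [229. 257. 241. 267.] [356. 102.]
loupe_c t 0.42 [277.7 249.5] [274. 244. 284. 255.] [395. -46.]
loupe_c t 0.39 [170.7 237.6] [169. 236. 174. 243.] [441. 305.]
bench_block_c s 0.48 [201.7 173.7] [194. 164. 210. 182.] [555. 301.]
bench_block_c s 0.16 [171.7 185.7] [168. 178. 179. 193.] [443. 303.]
bench_block_c t 0.85 [173.4 204. ] [163. 199. 187. 212.] [553. 298.]
scene diff [ 215  140   79  103 4632]
scene diff [192 167  20  14 181]
scene diff [167 179  12  15 124]
scene diff [150 223  11  27 192]
scene diff [222 229  28  30 233]
top diff [211 177  24  19 317]
top diff [247 187  11  10  48]
top diff [164 198  25  14 309]
top diff [167 234  15   9  82]
```

Run:
```python
from h import *
s=camera("scene")
for p in(cv2.imread("pics/scene0.png"),s["pixels"]):
    h=cv2.cvtColor(p,cv2.COLOR_BGR2HSV);m=cv2.inRange(h,(0,170,60),(6,255,255))|cv2.inRange(h,(174,170,60),(180,255,255))
    m=m[195:235,200:240];print([(int(c)+200,*(np.nonzero(m[:,c])[0][[0,-1]]+195)) for c in range(0,40,3) if m[:,c].any()])
    print(p[150:240:6,285].tolist() and [int(v) for v in p[232:250,262].mean(1)])
```

```text
[(212, np.int64(217), np.int64(218)), (215, np.int64(214), np.int64(221)), (218, np.int64(213), np.int64(222)), (221, np.int64(206), np.int64(220)), (224, np.int64(208), np.int64(218)), (227, np.int64(211), np.int64(218)), (230, np.int64(213), np.int64(220))]
[114, 113, 112, 112, 112, 112, 113, 114, 112, 112, 112, 111, 113, 116, 109, 81, 77, 75]
[(212, np.int64(217), np.int64(218)), (215, np.int64(214), np.int64(221)), (218, np.int64(213), np.int64(222)), (221, np.int64(206), np.int64(216)), (224, np.int64(208), np.int64(215)), (227, np.int64(211), np.int64(216)), (230, np.int64(213), np.int64(213))]
[132, 132, 130, 131, 131, 129, 129, 129, 130, 131, 129, 128, 130, 135, 127, 95, 87, 86]
```

The tab pixels match the start exactly, so the hood is shut.

```bash
python3 -c "
from rig import *
print(close_job())"
```

```text
the job is handed in; nothing more can be done
None
```

I finished every step and handed the job in at about 42 s of the 210 s limit: block and loupe upright on the mat, both jars in the tray, hood shut, knob turned to its stop and returned to rest; the hand-in gave no verdict.

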